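# Set the comb height of a gel casting tray with the blade gauge

### The job

Get the casting tray ready for pouring: slide the gauge's blade along the tray floor under the raised comb until the gauge's block meets the end of the tray, then press the comb gently down until its teeth rest on the blade. Draw the gauge out again without shifting the comb and hang it by its loop handle on the hook of the stand; leave the other things on the bench where they are.

Things in the scene. Friction and masses are not known exactly. Their poses are not given: they have to be found in the camera images.
- tray_mouth (a point): Middle of the open near end of the clear casting tray, at the top edge of its floor, 18 mm above the bench. x points level into the tray, the way the blade goes in; y across the tray to its left; z up. The end face of tray floor and table below is upright; the block meets it here. Bare bench in front. The comb stands 32 mm inside.
- caster: Grey levelling table that carries the tray, fixed on the bench; axes as tray_mouth's, origin on the bench 50 mm inside the mouth. Tray: 100 mm long (x), 150 wide, open at both x ends, walls at y = +-71 to 75 mm, tops 49 mm above the bench. Two slotted posts guide the comb's ends: x = -29 to -7 mm, y = +-76 to 107 mm (with clamp knobs), 84 mm tall.
- comb_top (a point): Middle of the flat top of the comb's spine, the place to press. The comb is an upright white plate across the tray (y), 132 mm wide, 4 mm thick, ten teeth below; its spine on top is 14 mm thick, 120 mm long, 13 mm high. This point is 58 mm above the tips of the teeth. Axes as tray_mouth's.
- comb (a joint): Height of the comb's teeth above the tray floor in m: 0 on the floor, at most 0.015; it starts at 0.008 to 0.013. The comb slides straight up and down; felts in the posts hold it wherever it is left, and moving it takes about 5 N. Without the gauge under it nothing stops it above the floor.
- gauge_center (a point): Middle of the gauge half-way up, 45 mm above its underside, in the loop's opening. The gauge (about 0.3 kg) stands on the bench: grey metal block 70 x 40 x 30 mm high, in front of it (+x) a steel blade 60 mm long, 30 wide, 3 thick, on top a black loop handle in the x-z plane. x points along the blade to its tip, z up. Centre of mass about 9 mm ahead and 25 mm below this point.
- gauge_grip (a point): Point to hold on the handle's level bar, at the bar's mid-height: 18 mm behind (-x) and 40 mm above gauge_center, 85 mm above the underside. The bar is 70 mm long (x), 9 thick (y), 10 high; legs 10 mm long (x) at its ends; the opening below it is 50 mm long, 46 high. Held here, the front part of the loop stays free for the hook.
- gauge_hang (a point): Underside of the handle bar near the front end of the opening, the place that hangs on the hook: 18 mm ahead (+x) of and 35 mm above gauge_center, 80 mm above the underside; 36 mm ahead of and 5 mm below gauge_grip.
- gauge_stop (a point): Middle of the block's front face at the blade's underside: 35 mm ahead (+x) of and 26.8 mm below gauge_center, 18.2 mm above the gauge's underside, so with block and table on the bench the blade just clears the tray floor. The blade reaches 60 mm ahead of here. Home means that this point lies at tray_mouth (within 3 mm along x), x axes parallel.
- hook_rest (a point): Top of the hook's straight level rod, 194 mm above the bench, midway along it: where the handle bar should lie. The rod is 8 mm thick, its free end lies along -x: there it turns up, tip 49 mm from here and 22 mm higher. +x goes to the post 45 mm from here. The handle passes over the turned-up end, moving along +x, and is lowered.
- hook_stand: Dark steel stand of the hook, fixed on the bench; origin at the centre of its underside, axes as hook_rest's. Round base 100 mm across, 12 mm high; upright post 16 mm thick, 210 mm tall. The hook points to the robot's left, up to 40 degrees towards the robot.
- timer: Bystander: pale bench timer lying flat, 63 x 99 x 20 mm, origin at the centre of its underside.
- dish: Bystander: flat round culture dish, 66 mm across, 16 mm high, origin at the centre of its underside.
- combs: Bystander: white rack of spare combs, 60 x 135 x 68 mm, origin at the centre of its underside.

How it is judged:
By the outcome, as a careful person would: the job done as asked, in the order asked, and still so for the second after the job is handed in, with the robot touching nothing.
It also fails if it takes over 72 s, if anything falls off the work surface, if the arm or the gripper's body presses on something with over 40 N, if the wrist force passes 120 N, or if a joint passes its speed limit or range.

### The arm

A 7-joint arm with a two-finger parallel gripper is mounted at the origin on a cart in front of the work surface, level with it; the furniture and walls round the work are solid. World frame = base frame: x ahead of the robot, y to its left, z up, the work surface at z = 0. Lengths are in m, angles in rad, forces in N, time in s.
With the tool pointing down it reaches from about 0.4 to 0.85 m from the base axis. Payload 10.4 kg.
Tool frame: the origin (TCP) lies between the finger pads; the fingertips stand ahead of it and the grasp point (between the pads) lies 5 mm behind it (manip.tip_extent is the z of the fingertips in the tool frame, in m); z points along the fingers, y is the line along which they close (so a half turn about z gives the same grasp; the last joint's range is limited). The gripper opens to 85 mm and grips with 20 to 120 N. Pads are 22 mm wide; open, the fingers measure 114 mm over their backs; the gripper's body (76 mm by 85 mm) begins 54 mm behind the grasp point. The pads swing forward as they close: fully open they stand 13 mm farther back than shut.
Start: joints at [-1.124, 0.332, -0.065, 1.46, 0.022, 1.35, -0.088], TCP at [0.283, 0.557, 0.225] pointing down, gripper open.
Joint ranges: [-2.6, 2.6], [-0.5, 2.12], [-1.47, 1.34], [0.16, 2.42], [-1.27, 4.41], [0.06, 2.06], [-2.6, 2.6]. Speed limits (rad/s): [2.22, 2.22, 2.79, 2.79, 3.14, 3.14, 3.14].

### API

Orientations are given as a unit quaternion [x, y, z, w].
In Python, from workcell import status, viewer, manip gives the robot as it stands.
- The arm moves only by the tool play_rows, never from a script. Its argument "plan" is one flat list of numbers, 7 for each row, row after row: the turn, a rotation vector about the tool's x, y, z in degrees, then the shift along the tool's x, y, z in m, then the opening, from 0 (shut) to 1 (fully open). In form: [ax, ay, az, dx, dy, dz, grip, ax, ay, az, dx, dy, dz, grip, ...]. A call has 1 to 20 rows; each row is the pose to reach, as a shift and turn from the pose commanded when the call began, along the tool's axes at that moment; what a row does not reach only later rows make up. A row lasts 1/8 s, in which the tool goes at most 62.5 mm and 10.7 degrees, less where a joint would pass 70% of its speed; a pose out of reach is approached as far as the arm can. A call with a gripper value outside its range is refused whole. The fingers move at their own pace and stop on an object; "squeeze" is the grip in N (left out, the last holds). Time passes only in rows, so rows that repeat a pose let the fingers close. It gives the time, the measured TCP pose, the force, the opening and the grip force at its end, in the units of the state.
- status.get_obs(): the state, without advancing time (a new reading comes with each control period).
- viewer.camera(name): name is "side" or "top"; returns the picture (400x640x3 uint8, red, green, blue); there is no depth.
- viewer.camera_model(name): a dict with "fx", "fy", "cx", "cy" (pixels), "R" (3x3) and "t" (3): a world point X has camera coordinates R X + t. Camera axes: x right, y down, z forward; pixel columns grow to the right and rows downward; lengths in m; the calibration is good to about 2 mm. A picture is of the moment at which its call begins. camera_model takes no time and is no camera call.
- manip.hand_in(): hands the job in; it is judged then, once.
The state is a dict: "clock": time; "joint_pos": joint angles; "joint_velocities": joint speeds; "tau": joint torques, N m; "position": TCP position; "ee_rot": TCP orientation; "ft_force": force on the tool from outside, world axes, zero at the start; "torque": the same for the moment, N m; "grip_width": opening from 0.0 (shut) to 1.0 (fully open); "grasp_force": force on a finger pad.
Only numpy, scipy, OpenCV 4.12 (cv2) and the standard library are available. Lean on these libraries where they do the work, as an engineer would, in place of code of your own. Each camera call takes 0.05 s, during which the arm holds its last target. There are 200 camera calls.

## Working session

There is one attempt and no reset: what is moved stays moved. The work goes in short steps, Python scripts to look and compute and a tool call to move; the robot and the scene stay as the last step left them, time stands still between calls to the robot, and variables do not carry over. Pictures are saved under pics/ and viewed, at most 10 in all, crops included, and the job is handed in when it is done.

Besides the shell and the picture viewer there is one more tool, called after "Call:" by a JSON object that holds its "method" and its "body", one argument or row to a line. play_rows: Moves the arm, as the interface text tells. Its arguments: {"type":"object","properties":{"plan":{"type":"array","items":{"type":"number"}},"squeeze":{"type":"number"}},"required":["plan"]}

```bash
ls; mkdir -p pics
python3 - <<'E'
from workcell import status, viewer, manip
import cv2, numpy as np
np.set_printoptions(precision=4,suppress=True)
o=status.get_obs()
for k,v in o.items(): print(k,np.round(v,4))
print(manip.tip_extent)
for n in("side","top"):
    cv2.imwrite(f"pics/{n}0.png",cv2.cvtColor(viewer.camera(n),cv2.COLOR_RGB2BGR))
    m=viewer.camera_model(n);print(n,m['fx'],m['fy'],m['cx'],m['cy']);R=np.array(m['R']);print(R,-R.T@m['t'])
E
```

```text
pics
clock 0.0
joint_pos [-1.1236  0.3329 -0.0647  1.4609  0.0216  1.3499 -0.0885]
joint_velocities [ 0.0016  0.0007  0.0009  0.0005 -0.0008 -0.0011 -0.001 ]
tau [ -0.0013 -62.5436   0.0482 -39.1613   0.0161   0.0098  -0.    ]
position [0.2828 0.5569 0.2243]
ee_rot [ 0.2327  0.9725 -0.0007 -0.0001]
ft_force [ 0.1521 -0.5889 -0.1314]
torque [-0.0791  0.0246  0.0419]
grasp_force 0.0
grip_width 0.9978
0.014
side 382.28483468323157 382.28483468323157 320.210198559691 203.58351360306025
[[ 0.9998 -0.0069  0.0175]
 [ 0.0133 -0.3974 -0.9175]
 [ 0.0132  0.9176 -0.3973]] [ 0.5779 -1.2691  0.6344]
top 432.346706978014 432.346706978014 320.11701515280345 202.93100246783945
[[ 0.0288 -0.9996  0.0021]
 [-0.9911 -0.0288 -0.1301]
 [ 0.1301  0.0017 -0.9915]] [ 0.3912 -0.1203  1.6016]
```

View pics/side0.png

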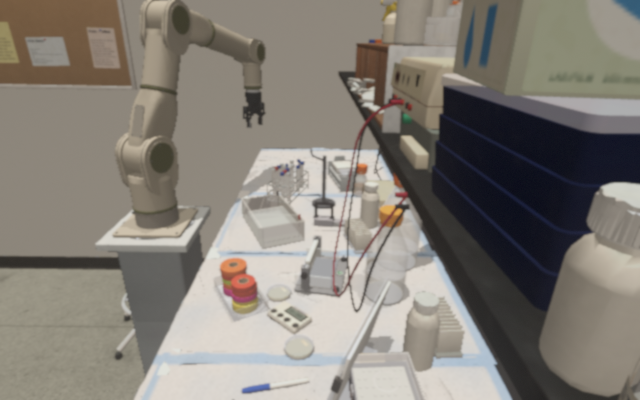

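View pics/top0.png

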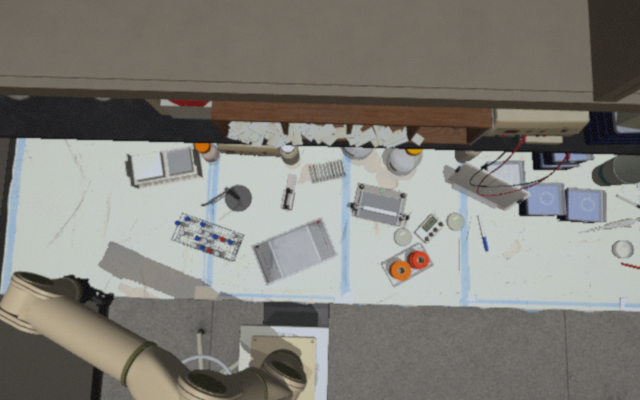

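The top view shows the stand at (238,198), the gauge at about (288,195), the caster at (380,204), the timer at (428,228), the dish at (403,237) and the comb rack at (326,172). I'll zoom in on both views.

```bash
cat > h.py <<'E'
from workcell import status, viewer, manip
import cv2, numpy as np
np.set_printoptions(precision=4,suppress=True)
def ray(n,u,v):
    m=viewer.camera_model(n);R=np.array(m['R']);c=-R.T@np.array(m['t'])
    d=R.T@np.array([(u-m['cx'])/m['fx'],(v-m['cy'])/m['fy'],1]);return c,d
def onz(n,u,v,z):
    c,d=ray(n,u,v);return c+d*(z-c[2])/d[2]
def proj(n,X):
    m=viewer.camera_model(n);p=np.array(m['R'])@X+m['t'];return np.array([m['fx']*p[0]/p[2]+m['cx'],m['fy']*p[1]/p[2]+m['cy']])
def two(a,b):
    (c1,d1),(c2,d2)=ray('top',*a),ray('side',*b)
    A=np.stack([d1,-d2],1);s=np.linalg.lstsq(A,c2-c1,rcond=None)[0]
    p,q=c1+s[0]*d1,c2+s[1]*d2;return (p+q)/2,np.linalg.norm(p-q)
def crop(n,out,x0,y0,w,h,k,im=None):
    im=cv2.cvtColor(viewer.camera(n),cv2.COLOR_RGB2BGR) if im is None else im
    c=cv2.resize(im[y0:y0+h,x0:x0+w],None,fx=k,fy=k,interpolation=cv2.INTER_CUBIC)
    cv2.imwrite(out,c)
E
python3 - <<'E'
from h import *
t=cv2.imread('pics/top0.png');s=cv2.imread('pics/side0.png')
crop('top','pics/a.png',210,150,130,75,6,t); 
crop('top','pics/b.png',340,170,115,80,6,t); 
a=cv2.imread('pics/a.png')[:300*1+150];b=cv2.imread('pics/b.png')
crop('side','pics/c.png',270,140,130,160,4,s)
cv2.imwrite('pics/ab.png',np.vstack([cv2.resize(a,(520,300)),cv2.resize(b,(431,300))[:, :431] if 0 else cv2.copyMakeBorder(cv2.resize(b,(431,300)),0,0,0,89,0)]))
E
```

```text
(no output)
```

View pics/ab.png

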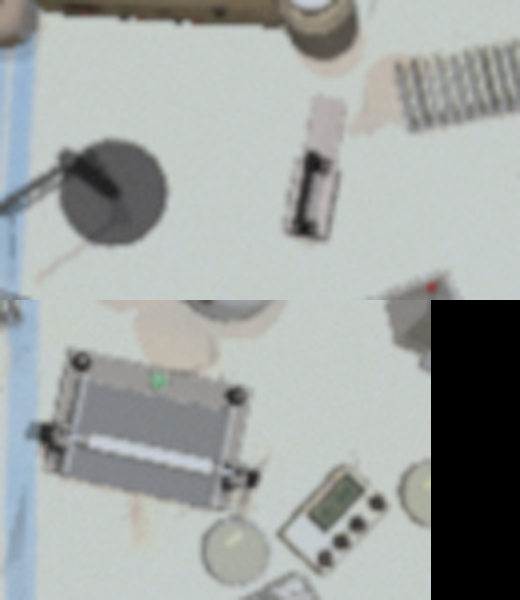

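View pics/c.png

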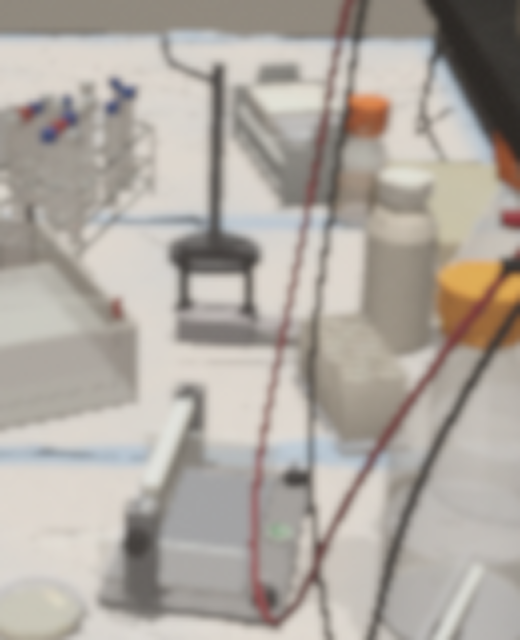

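Run:
```python
from h import *
t=cv2.imread('pics/top0.png').astype(int)
g=t.max(2)
def comp(mask,x0,y0,x1,y1):
    m=np.zeros(g.shape,np.uint8);m[y0:y1,x0:x1]=mask[y0:y1,x0:x1]
    n,l,s,c=cv2.connectedComponentsWithStats(m);k=1+s[1:,4].argmax()
    ys,xs=np.where(l==k);return np.stack([xs,ys],1).astype(np.float32)
def rect(p,z,name):
    b=cv2.boxPoints(cv2.minAreaRect(p));w=np.array([onz('top',*q,z) for q in b]);c=w.mean(0)
    e=[(w[1]-w[0]),(w[2]-w[1])];L=max(e,key=np.linalg.norm)
    print(name,len(p),'c',c[:2],'sides',[round(np.linalg.norm(x),4) for x in e],'ang',np.degrees(np.arctan2(L[1],L[0])))
rect(comp(g<90,275,180,300,215),.090,'bar')
rect(comp(g<120,275,180,300,215),.090,'bar120')
print('gauge gray\n',g[172:214,280:299][::2])
for th in(195,205,215): rect(comp((t.min(2)>th),362,202,400,216),.086,'spine%d'%th)
p=comp(g<110,224,183,254,214); (c,r)=cv2.minEnclosingCircle(p);print('base',c,r,onz('top',*c,.012))
d=comp(g<110,200,180,262,215);print('leftmost',d[d[:,0].argsort()[:6]])
print('top-hook\n',g[183:210,198:232])
s=cv2.imread('pics/side0.png').max(2);print('side hook\n',s[148:166,308:330])
```

```text
bar 62 c [0.6034 0.0001] sides [np.float64(0.0725), np.float64(0.0167)] ang -4.796325008005331
bar120 92 c [ 0.6024 -0.0007] sides [np.float64(0.0751), np.float64(0.0229)] ang -4.78560966248324
gauge gray
 [[204 205 203 204 203 203 202 202 203 202 203 203 205 204 202 203 203 203
  204]
 [204 204 203 205 203 203 203 195 185 180 181 188 186 190 191 192 201 202
  204]
 [204 204 202 202 203 205 204 193 179 180 182 180 180 177 178 179 187 201
  202]
 [202 204 205 203 203 202 202 191 180 182 181 179 178 178 176 172 178 201
  198]
 [204 203 204 204 202 202 189 168 180 180 181 179 179 177 177 178 192 197
  191]
 [204 203 205 203 203 201 190 174 180 184 181 178 178 177 171 173 189 188
  188]
 [204 203 202 204 202 203 192 182 181 181 179 178 177 177 174 176 202 199
  196]
 [205 206 204 203 201 187 169 175 178 179 180 178 177 181 185 196 201 203
  204]
 [202 204 205 202 199 179 125  72  76 113 153 171 175 176 183 200 203 204
  204]
 [203 204 201 182 161 142  71  42  38  40  73  94 121 159 177 201 204 203
  204]
 [203 202 196 180 175 146  68  42  45  55  74  92 133 168 167 190 203 205
  203]
 [2
[... 366 characters left out ...]
 179 154 161 198 205 203 203
  203]
 [185 164 166 121  62  53  93 132 146 168 186 165 140 173 203 204 203 204
  203]
 [181 160 153 101  70  41  35  61  89 139 178 160 149 189 202 204 203 203
  205]
 [192 164 136 108  82  66  59  69  84 129 160 151 166 199 204 203 204 203
  202]
 [204 203 201 198 189 184 177 166 162 160 163 170 192 202 206 203 205 204
  203]
 [205 204 203 204 203 202 199 198 199 202 204 203 203 205 205 202 204 204
  203]]
spine195 2 c [ 0.5738 -0.3032] sides [np.float64(0.0), np.float64(0.0035)] ang 91.66520953859356Traceback (most recent call last):
  File "<stdin>", line 15, in <module>
  File "<stdin>", line 6, in comp
ValueError: attempt to get argmax of an empty sequence
```

Run:
```python
from h import *
t=cv2.imread('pics/top0.png').astype(float)
g=t.max(2); gi=g.astype(int)
P=[]
for r in range(193,206):
    c0=int(round(286.5-.21*(r-194)));cs=np.arange(c0-2,c0+3);w=np.clip(150-g[r,cs],0,None);P.append(onz('top',(w*cs).sum()/w.sum(),r,.09))
P=np.array(P);k=np.polyfit(P[:,0],P[:,1],1);print('bar yaw',np.degrees(np.arctan(k[0])),'y at .603',np.polyval(k,.603),'resid',np.std(P[:,1]-np.polyval(k,P[:,0])))
print('bar ends',[g[r,c] for r,c in[(186,288),(187,288),(188,287),(189,287)]],[int(g[r,284]) for r in range(204,214)])
for r in(187,188,189,208,209,210): print(r,onz('top',288 if r<200 else 284,r,.09)[:2])
print('base area\n',gi[183:214:1,196:256:2])
print('tray\n',gi[196:222,356:404:2])
s=cv2.imread('pics/side0.png').max(2);print('side hook\n',s[148:164,308:328])
```

```text
bar yaw -9.022033184742783 y at .603 0.0037684974100891527 resid 0.00042622628661346363
bar ends [np.float64(178.0), np.float64(138.0), np.float64(72.0), np.float64(46.0)] [62, 55, 70, 68, 82, 151, 189, 201, 203, 205]
187 [ 0.6431 -0.0023]
188 [ 0.6395 -0.0025]
189 [ 0.6359 -0.0026]
208 [0.5678 0.0088]
209 [0.5643 0.0087]
210 [0.5607 0.0086]
base area
 [[203 203 203 200 204 202 204 202 207 210 209 201 202 204 203 201 204 203
  202 204 200 200 202 205 203 203 203 204 203 202]
 [204 203 204 204 204 201 205 203 207 209 208 204 203 203 203 204 202 204
  202 197 169 170 182 198 201 202 203 203 205 203]
 [205 203 204 203 205 202 204 204 205 209 210 204 202 204 202 201 202 199
  186 159 117 121 133 156 186 200 203 203 204 206]
 [203 203 205 203 203 202 204 204 209 209 209 203 202 203 199 180 197 187
  141 106  95  95  97 103 141 187 203 203 204 204]
 [204 203 204 203 203 202 205 206 208 209 209 203 203 203 189 132 163 153
   86  90  90  89  91  92  96 151 200 203 203 203]
 [204 202 204 202 203 202 208 205 207 210 206 199 202 200 164  97 114  99
   66  81  93  90  91  91  92 115 175 203 203 
[... 6435 characters left out ...]
 182 187
  202 214]
 [215 213 209 196 173 155 156 166 180 193 201 206 210 208 193 161 139 151
  184 208]
 [215 214 214 209 199 188 178 166 159 162 170 182 193 196 179 138 105 127
  174 206]
 [218 218 219 217 214 211 206 195 178 162 152 153 161 166 151 115  92 123
  174 206]
 [221 221 221 219 218 218 218 212 203 194 182 168 156 144 124  96  87 124
  174 206]
 [220 221 221 221 220 220 220 218 214 212 208 200 188 169 135  98  88 123
  172 200]
 [219 219 218 218 218 219 220 218 216 217 218 216 210 194 160 112  90 121
  166 189]
 [219 218 216 215 216 217 217 215 214 217 220 220 217 205 173 123  92 119
  160 179]
 [219 219 218 218 217 218 217 215 214 216 218 218 217 207 176 125  93 120
  161 178]]
```

Run:
```python
from h import *
t=cv2.imread('pics/top0.png').astype(float); g=t.max(2)
# base circle: right-hand boundary pixels via subpixel 150 crossings, circle LSQ
E=[]
for r in range(190,211):
    for c in range(245,254):
        if g[r,c]<150<=g[r,c+1]: E.append(onz('top',c+(150-g[r,c])/(g[r,c+1]-g[r,c]),r,.012)[:2])
for c in range(234,247):
    for r in range(205,214):
        if g[r,c]<130<=g[r+1,c]: E.append(onz('top',c,r+(130-g[r,c])/(g[r+1,c]-g[r,c]),.012)[:2])
E=np.array(E);A=np.c_[2*E,np.ones(len(E))];s=np.linalg.lstsq(A,(E**2).sum(1),rcond=None)[0];print('base c',s[:2],'r',np.sqrt(s[2]+s[:2]@s[:2]))
b=np.r_[s[:2],.21]
print('post top pred px top',proj('top',b),'side',proj('side',b))
Q=[]
for r in range(192,202):
    cs=np.arange(204,224);v=g[r,cs]; k=v[:].argmin() if 0 else None
    c0=int(round(222-(r-192)*1.37)); cs=np.arange(c0-3,c0+3);w=np.clip(150-g[r,cs],0,None);Q.append((( w*cs).sum()/w.sum(),r))
print(np.array(Q)[:,0])
W=np.array([onz('top',*q,.19) for q in Q])[:,:2]
d=np.linalg.svd(W-W.mean(0))[2][0]; d*=np.sign(-d[1]); print('hook +x dir',d,np.degrees(np.arctan2(d[1],d[0])),'line pt',W.mean(0))
rel=s[:2]-W.mean(0);print('post axis off line',d[0]*rel[1]-d[1]*rel[0],'along',rel@d)
p,e=two((202.7,204.6),(311,149));print('tip',p,e)
print('rest from post dir', s[:2]-d*.045, 'tip to post',np.linalg.norm(p[:2]-s[:2]),np.degrees(np.arctan2(*(s[:2]-p[:2])[::-1])))
# spine
m=np.zeros(g.shape,np.uint8);m[203:218,363:399]=(g>172)[203:218,363:399]
n,l,st,c=cv2.connectedComponentsWithStats(m);k=1+st[1:,4].argmax();ys,xs=np.where(l==k)
S=np.array([onz('top',x,y,.087) for x,y in zip(xs,ys)])[:,:2];u=np.linalg.svd(S-S.mean(0))[2][0];u*=np.sign(u[1])
print('spine',S.mean(0),'y dir',u,'xdir deg',np.degrees(np.arctan2(-u[0],u[1])),'len',np.ptp((S-S.mean(0))@u),len(S))
# mouth edge
F=[]
for c in range(366,392):
    for r in range(212,225):
        if g[r,c]<165<=g[r+1,c]: F.append(onz('top',c,r+(165-g[r,c])/(g[r+1,c]-g[r,c]),.018)[:2]);break
F=np.array(F);mu=F.mean(0);f=np.linalg.svd(F-mu)[2][0];f*=np.sign(f[1]);X=np.array([u[1],-u[0]])
print('mouth',len(F),mu,'xdir',np.degrees(np.arctan2(-f[0],f[1])),'dist spine-mouth',(S.mean(0)-mu)@X,'resid',np.std((F-mu)@X))
print('tray_mouth from spine',S.mean(0)-.032*X)
```

```text
base c [0.61   0.1862] r 0.048351149007728876
post top pred px top [227.152  189.2318] side [323.9396 155.6874]
[223.5714 222.4574 220.4783 219.2061 218.0072 216.1786 214.8881 212.9931
 211.9636 210.625 ]
hook +x dir [ 0.5985 -0.8011] -53.23908490206598 line pt [0.5879 0.2225]
post axis off line -0.004074106238889142 along 0.04231981515123615
tip [0.5572 0.261  0.2156] 0.0012954657543565948
rest from post dir [0.583  0.2222] tip to post 0.09157614673842769 -54.834884824252526
spine [ 0.5698 -0.3291] y dir [0.1889 0.982 ] xdir deg -10.889274984796485 len 0.1158513436855538 114
mouth 26 [ 0.5354 -0.334 ] xdir -11.314110024559838 dist spine-mouth 0.03281021502171877 resid 0.0007167918226331418
tray_mouth from spine [ 0.5383 -0.323 ]
```

```bash
cat >> h.py <<'E'
from scipy.spatial.transform import Rotation as Rn
def go(p,yaw=None,hand=1):
    """tool shift/turn (tool pointing down) to world TCP p with tool -x axis at yaw deg"""
    o=status.get_obs();R=Rn.from_quat(o['ee_rot']).as_matrix()
    x=-R[:,0];cur=np.degrees(np.arctan2(x[1],x[0]));out=R.T@(np.array(p)-o['position'])
    r=np.zeros(3)
    if yaw is not None:
        c,s=np.cos(np.radians(yaw)),np.sin(np.radians(yaw));T=np.array([[-c,-s,0],[-s,c,0],[0,0,-1.]]).T
        T=np.array([[-c,s*-1,0],[-s,c,0],[0,0,-1.]]); T=np.stack([[-c,-s,0],[-s,c,0],[0,0,-1.]],1)
        r=Rn.from_matrix(R.T@T).as_rotvec(degrees=True)
    print('t',round(float(o['clock']),2),'pos',o['position'],'yaw',round(cur,2),'F',o['ft_force'],'g',round(float(o['grip_width']),3),'-> rot',np.round(r,2),'shift',np.round(out,4))
E
sed -i '/T=np.array(\[\[-c,s\*-1/{s/.*; T=/        T=/}; /c,s=np.cos/s/;T=.*//' h.py
python3 -c "
from h import *
go([.283,.557,.30]);go([.5,.17,.30],-9);go([.585,.0065,.30],-9);go([.585,.0065,.16],-9)"
```

```text
t 0.1 pos [0.2828 0.557  0.2244] yaw -26.91 F [ 0.0315  0.5648 -0.0781] g 1.001 -> rot [0. 0. 0.] shift [-0.0002  0.     -0.0756]
t 0.1 pos [0.2828 0.557  0.2244] yaw -26.91 F [ 0.0315  0.5648 -0.0781] g 1.001 -> rot [ -0.07  -0.01 -17.91] shift [-0.3688 -0.2469 -0.0753]
t 0.1 pos [0.2828 0.557  0.2244] yaw -26.91 F [ 0.0315  0.5648 -0.0781] g 1.001 -> rot [ -0.07  -0.01 -17.91] shift [-0.5186 -0.3542 -0.0751]
t 0.1 pos [0.2828 0.557  0.2244] yaw -26.91 F [ 0.0315  0.5648 -0.0781] g 1.001 -> rot [ -0.07  -0.01 -17.91] shift [-0.5186 -0.354   0.0649]
```

Call:
{"method": "play_rows", "body": {
  "plan": [0,0,0,0,0,-0.05,1,0,0,0,0,0,-0.0755,1,0,0,-9,-0.12,-0.08,-0.0755,1,0,0,-18,-0.24,-0.16,-0.0755,1,0,0,-18,-0.36,-0.24,-0.0755,1,0,0,-18,-0.5186,-0.354,-0.0755,1,0,0,-18,-0.5186,-0.354,-0.0755,1,0,0,-18,-0.5186,-0.354,-0.0755,1,0,0,-18,-0.5186,-0.354,-0.0755,1,0,0,-18,-0.5186,-0.354,-0.0755,1,0,0,-18,-0.5186,-0.354,-0.0755,1,0,0,-18,-0.5186,-0.354,0,1,0,0,-18,-0.5186,-0.354,0.065,1,0,0,-18,-0.5186,-0.354,0.065,1,0,0,-18,-0.5186,-0.354,0.065,1,0,0,-18,-0.5186,-0.354,0.065,1]
}}

```text
clock: 2.1
position: [0.5858, 0.0075, 0.1617]
ee_rot: [0.077, 0.997, 0.0, 0.001]
ft_force: [0.3, 0.3, 1.2]
grip_width: 0.997
grasp_force: 0.0
```

```bash
python3 -c "
from h import *
go([.585,.0065,.08],-9)
crop('side','pics/d.png',300,130,60,110,5)
crop('top','pics/e.png',255,160,70,80,7)
a=cv2.imread('pics/d.png');b=cv2.imread('pics/e.png');h=560
cv2.imwrite('pics/de.png',np.hstack([cv2.copyMakeBorder(a,0,h-a.shape[0],0,0,0),b]))"
```

```text
t 2.1 pos [0.5858 0.0075 0.1617] yaw -8.89 F [0.3338 0.2939 1.2354] g 0.997 -> rot [0.04 0.09 0.11] shift [ 0.0007 -0.0011  0.0817]
```

View pics/de.png

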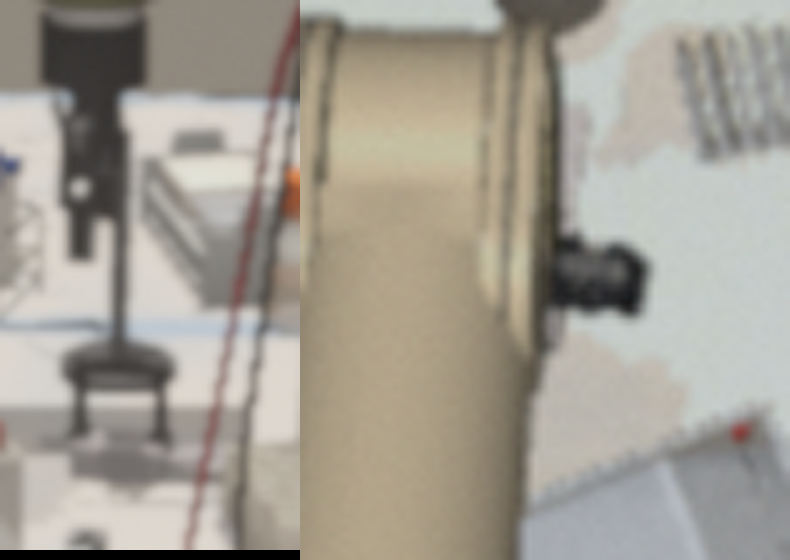

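The fingers sit above the rear half of the bar, at side column 318 against an expected 319, so I'll descend and grip.

Call:
{"method": "play_rows", "body": {
  "plan": [0,0,0,0.001,-0.001,0.04,1,0,0,0,0.001,-0.001,0.0815,1,0,0,0,0.001,-0.001,0.0815,1,0,0,0,0.001,-0.001,0.0815,0.6,0,0,0,0.001,-0.001,0.0815,0.3,0,0,0,0.001,-0.001,0.0815,0,0,0,0,0.001,-0.001,0.0815,0,0,0,0,0.001,-0.001,0.0815,0,0,0,0,0.001,-0.001,0.0815,0,0,0,0,0.001,-0.001,0.0815,0,0,0,0,0.001,-0.001,0.0815,0],
  "squeeze": 60
}}

```text
clock: 3.58
position: [0.5843, 0.0066, 0.0792]
ee_rot: [0.078, 0.997, 0.0, 0.0]
ft_force: [-1.4, 2.4, 5.8]
grip_width: 0.074
grasp_force: 59.1
```

```bash
python3 -c "
from h import *
go([.585,.0065,.08],-9)"
```

```text
t 3.58 pos [0.5843 0.0066 0.0792] yaw -8.89 F [-1.3635  2.3961  5.7731] g 0.074 -> rot [0.05 0.04 0.11] shift [-0.0007  0.     -0.0008]
```

Call:
{"method": "play_rows", "body": {
  "plan": [0,0,0,0,0,-0.01,0,0,0,0,0,0,-0.05,0,0,0,0,0,0,-0.1,0,0,0,0,0,0,-0.14,0,0,0,0,0,0,-0.14,0,0,0,0,0,0,-0.14,0]
}}

```text
clock: 4.32
position: [0.5832, 0.0059, 0.2175]
ee_rot: [0.078, 0.997, -0.0, -0.001]
ft_force: [-0.1, 0.5, -4.0]
grip_width: 0.073
grasp_force: 58.9
```

```bash
python3 -c "
from h import *
go([.411,-.300,.22],-11.1);go([.411,-.300,.0807],-11.1)
print('dish',onz('top',402.7,236.9,.016),'bottle',onz('top',400,270,.06),onz('top',390,270,.03),'clear tray',onz('top',337,262,.06),onz('top',320,222,.06))
s=viewer.camera('side');crop('side','pics/f.png',285,110,110,100,7,cv2.cvtColor(s,cv2.COLOR_RGB2BGR))"
```

```text
t 4.33 pos [0.5832 0.0059 0.2175] yaw -8.93 F [-0.0855  0.5052 -4.0253] g 0.073 -> rot [-0.03 -0.1   2.17] shift [ 0.1227 -0.3289 -0.0021]
t 4.33 pos [0.5832 0.0059 0.2175] yaw -8.93 F [-0.0855  0.5052 -4.0253] g 0.073 -> rot [-0.03 -0.1   2.17] shift [ 0.1224 -0.3289  0.1372]
dish [ 0.4826 -0.4235  0.016 ] bottle [ 0.3632 -0.4061  0.06  ] [ 0.3617 -0.3757  0.03  ] clear tray [ 0.3848 -0.1834  0.06  ] [ 0.5247 -0.1192  0.06  ]
```

View pics/f.png

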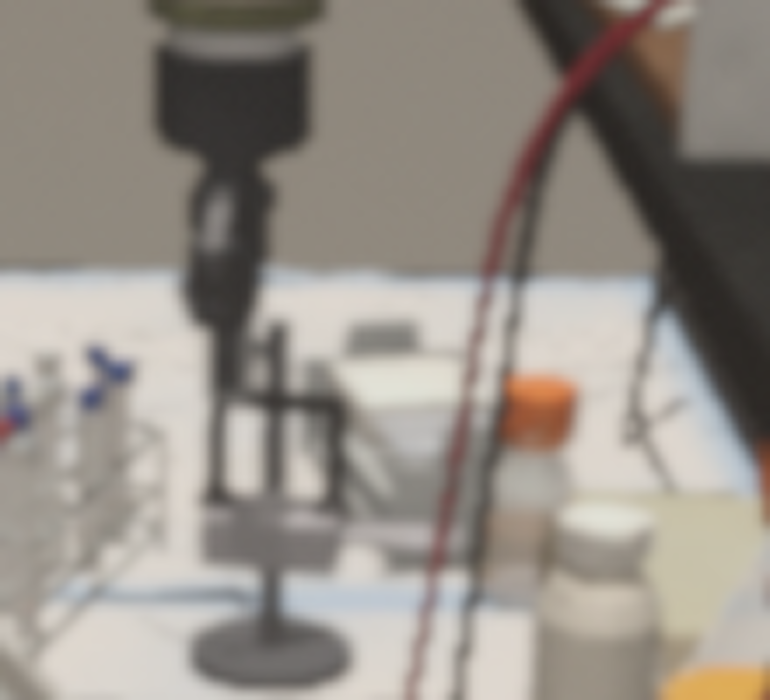

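The gauge hangs level from the fingers; in the crop its legs are near x=218 and x=338. Next I'll check the along-bar grip offset numerically.

Run:
```python
from h import *
o=status.get_obs();p=o['position'];a=np.radians(-8.93);X=np.array([np.cos(a),np.sin(a),0])
for off in(.018,.023):
  c=p+X*off+[0,0,.005-.040]
  print(off,[np.round((proj('side',c+X*d+[0,0,h])-[285,110])*7,1) for d,h in((-.035,0),(-.025,0),(.025,0),(.035,0))])
im=cv2.cvtColor(viewer.camera('side'),cv2.COLOR_RGB2GRAY).astype(int)
for r in(173,175,177): print(r,im[r,308:340])
g=viewer.camera('top').max(2).astype(int)
print(proj('top',p+X*.018))
```

```text
0.018 [array([190.4, 471.4]), array([209.9, 472.7]), array([308.2, 479.3]), array([327.9, 480.6])]
0.023 [array([200.1, 472.1]), array([219.7, 473.4]), array([318., 480.]), array([337.8, 481.3])]
173 [191 206 214 214 211 199 166 117 117 167 201 211 208 192 154 106  94 130
 168 177 159 145 138 112  82  95 138 165 168 157 151 152]
175 [191 201 210 214 212 198 163 115 119 169 201 210 206 191 155 106  94 132
 175 193 189 171 146 117  85  81 117 155 177 182 171 157]
177 [194 206 214 215 211 193 152 107 126 174 202 210 207 191 155 107  94 132
 177 202 207 195 167 123  81  78  98 120 146 168 176 168]
[282.99   193.3067]
```

Call:
{"method": "play_rows", "body": {
  "plan": [0,0,0,0.015,-0.04,0,0,0,0,0.5,0.03,-0.08,0,0,0,0,1,0.045,-0.12,0,0,0,0,1.5,0.06,-0.16,0,0,0,0,2,0.075,-0.2,0,0,0,0,2.2,0.09,-0.24,0,0,0,0,2.2,0.105,-0.28,0,0,0,0,2.2,0.115,-0.31,0,0,0,0,2.2,0.1225,-0.329,0,0,0,0,2.2,0.1225,-0.329,0.03,0,0,0,2.2,0.1225,-0.329,0.07,0,0,0,2.2,0.1225,-0.329,0.1,0,0,0,2.2,0.1225,-0.329,0.12,0,0,0,2.2,0.1225,-0.329,0.12,0,0,0,2.2,0.1225,-0.329,0.12,0]
}}

```text
clock: 6.35
position: [0.4121, -0.3002, 0.0991]
ee_rot: [0.097, 0.995, -0.0, 0.0]
ft_force: [0.6, -0.8, -3.3]
grip_width: 0.074
grasp_force: 58.9
```

Run:
```python
from h import *
go([.411,-.300,.0807],-11.1); go([.411+.0393,-.300-.0076,.0807],-11.1)
a=viewer.camera('top');b=viewer.camera('side');A=cv2.cvtColor(a,cv2.COLOR_RGB2BGR);B=cv2.cvtColor(b,cv2.COLOR_RGB2BGR)
cv2.imwrite('pics/topB.png',A);cv2.imwrite('pics/sideB.png',B)
crop('','pics/g1.png',350,185,60,80,6,A);crop('','pics/g2.png',280,190,70,80,6,B)
cv2.imwrite('pics/g.png',np.hstack([cv2.imread('pics/g1.png'),cv2.imread('pics/g2.png')]))
```

```text
t 6.35 pos [ 0.4121 -0.3002  0.0991] yaw -11.13 F [ 0.6021 -0.838  -3.2779] g 0.074 -> rot [-0.01  0.02 -0.03] shift [0.0011 0.     0.0184]
t 6.35 pos [ 0.4121 -0.3002  0.0991] yaw -11.13 F [ 0.6021 -0.838  -3.2779] g 0.074 -> rot [-0.01  0.02 -0.03] shift [-0.0389  0.0001  0.0184]
```

View pics/g.png

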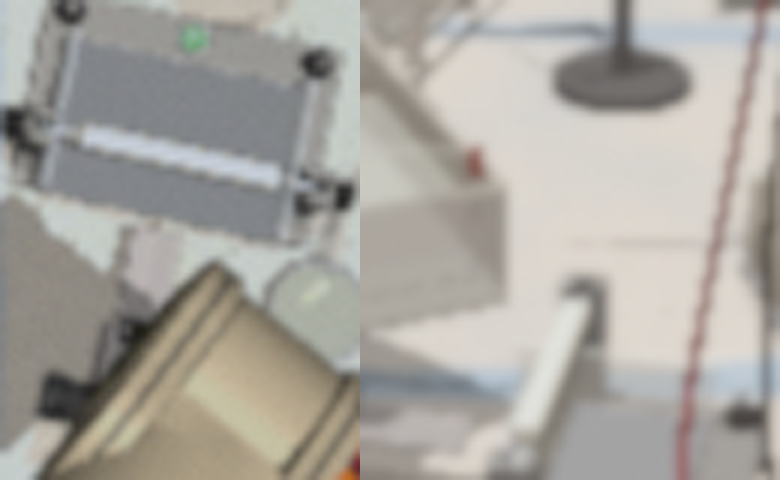

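The blade tip shows in the crop at about (125–185, 232), just ahead of the tray's near edge. It looks slightly left of the tray's middle, so I'll measure that.

Run:
```python
from h import *
A=cv2.imread('pics/topB.png').astype(int)
print('max\n',A.max(2)[218:236,364:386]);print('B-R\n',(A[...,0]-A[...,2])[218:236,364:386])
o=status.get_obs();p=o['position'];a=np.radians(-11.1);X=np.array([np.cos(a),np.sin(a),0]);Y=np.array([-X[1],X[0],0])
zt=p[2]-.085+.005+.0212
tip=p+X*(.018+.095);tip[2]=zt
print('pred tip corners px',[proj('top',tip+Y*s*.015) for s in(1,-1)],'base',[proj('top',tip-X*.05+Y*s*.015) for s in(1,-1)])
M=np.array([.537,-.3245,.018]);print('mouth px',proj('top',M),'tip rel mouth',(tip-M)@X,(tip-M)@Y)
```

```text
max
 [[137 137 135 138 139 138 138 138 137 138 136 139 137 138 137 138 137 137
  138 138 137 136]
 [172 167 163 161 162 151 143 141 139 137 137 137 136 137 138 136 139 139
  136 138 137 138]
 [198 194 193 188 188 179 172 169 158 138 136 135 135 138 138 139 137 138
  136 138 139 138]
 [204 203 202 200 196 194 192 190 183 171 167 158 151 160 151 141 140 137
  136 136 137 137]
 [206 204 206 204 202 191 173 169 171 179 173 160 161 183 181 172 167 154
  136 136 135 138]
 [205 204 205 205 201 181 148 143 155 177 174 168 172 182 182 182 182 184
  170 167 160 159]
 [205 205 205 202 201 179 145 147 165 180 185 183 181 177 176 179 185 199
  199 193 190 190]
 [205 205 203 202 199 178 147 156 175 185 185 187 180 180 181 182 188 198
  199 202 202 202]
 [201 203 205 202 192 160 140 157 181 183 187 184 182 179 180 185 191 202
  200 203 200 202]
 [185 202 205 202 180 146 136 152 182 185 186 183 180 179 180 182 191 203
  203 200 197 192]
 [158 183 201 201 181 147 138 151 181 185 186 182 178 181 182 182 193 204
  202 192 169 146]
 [144 155 183 188 161 144 145 164 182 185 186 181 179 179 182 188 201 20
[... 1791 characters left out ...]
7]
 [-11 -11 -14 -11 -11 -12  -7  -6  -8  -8  -7  -6  -5  -6  -7  -8  -9  -8
  -11 -21 -30 -30]
 [-12 -12 -12 -12 -14 -11  -5  -3  -6  -8  -7  -6  -6  -6  -6  -9  -8 -12
  -18 -28 -31 -32]
 [-11 -13 -13 -11 -13 -10  -6  -6  -4  -6  -7  -7  -6  -5  -4  -9 -14 -19
  -27 -33 -34 -31]
 [-12 -13 -13 -12 -12 -10  -6  -3  -4  -3  -5  -5  -9  -5  -4 -13 -20 -26
  -34 -36 -33 -27]
 [-13 -13 -13 -12 -12  -8  -5  -4  -5  -5  -4  -5  -7  -6  -7 -17 -25 -32
  -38 -36 -32 -24]]
pred tip corners px [array([371.9435, 223.5392]), array([380.0583, 225.3668])] base [array([369.0937, 237.0361]), array([377.2402, 238.8781])]
mouth px [375.9127 221.265 ] tip rel mouth -0.013870329387891987 -0.00020431367461282916
```

Seen at the right height, the blade is at cols 372–380.5 against a predicted 371.9–380, so it is centred. The grip sits about 22 mm behind the gauge's centre. I'll lower it and put the tip in 1.5 mm above the floor.

Call:
{"method": "play_rows", "body": {
  "plan": [0,0,0,0,0,0.01,0,0,0,0,0,0,0.0184,0,0,0,0,0,0,0.0184,0,0,0,0,-0.01,0,0.0184,0,0,0,0,-0.02,0,0.0184,0,0,0,0,-0.027,0,0.0184,0,0,0,0,-0.027,0,0.0184,0,0,0,0,-0.027,0,0.0195,0,0,0,0,-0.027,0,0.0202,0,0,0,0,-0.027,0,0.0202,0]
}}

```text
clock: 7.7
position: [0.4398, -0.3081, 0.0846]
ee_rot: [0.098, 0.995, -0.0, 0.003]
ft_force: [-23.2, 9.7, 70.3]
grip_width: 0.077
grasp_force: 77.8
```

Call:
{"method": "play_rows", "body": {
  "plan": [0,0,0,0,0,-0.003,0,0,0,0,0,0,-0.007,0,0,0,0,0.015,0,-0.012,0,0,0,0,0.03,0,-0.015,0,0,0,0,0.03,0,-0.015,0,0,0,0,0.03,0,-0.015,0]
}}

```text
clock: 8.45
position: [0.4094, -0.2992, 0.0933]
ee_rot: [0.097, 0.995, 0.0, 0.0]
ft_force: [-0.6, -1.0, -2.8]
grip_width: 0.074
grasp_force: 68.4
```

Run:
```python
from h import *
go([.411,-.300,.0807],-11.1)
a=viewer.camera('top');b=viewer.camera('side');A=cv2.cvtColor(a,cv2.COLOR_RGB2BGR);B=cv2.cvtColor(b,cv2.COLOR_RGB2BGR)
cv2.imwrite('pics/topC.png',A);cv2.imwrite('pics/sideC.png',B)
crop('','pics/g1.png',350,185,60,80,6,A);crop('','pics/g2.png',240,190,70,80,6,B)
cv2.imwrite('pics/gC.png',np.hstack([cv2.imread('pics/g1.png'),cv2.imread('pics/g2.png')]))
```

```text
t 8.45 pos [ 0.4094 -0.2992  0.0933] yaw -11.09 F [-0.6089 -0.9837 -2.8157] g 0.074 -> rot [0.01 0.03 0.01] shift [-0.0017 -0.0005  0.0126]
```

View pics/gC.png

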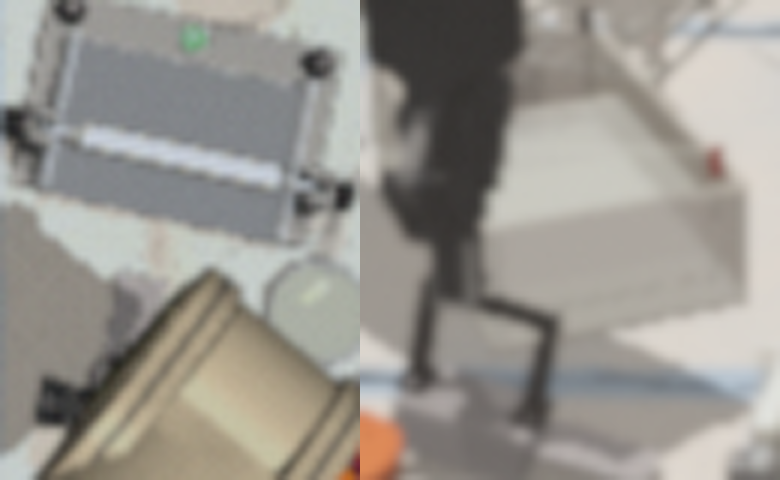

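The pads let the gauge pitch about 7° nose-down, so the tip caught the tray's end. The tray and comb did not move. I'll level it, set it on the bench to settle flat, then regrip with full force.

Call:
{"method": "play_rows", "body": {
  "plan": [0,-3.5,0,0,0,0,0,0,-7,0,0,0,0.003,0,0,-7,0,0,0,0.008,0,0,-7,0,0,0,0.0125,0,0,-7,0,0,0,0.0125,0]
}}

```text
clock: 9.18
position: [0.4094, -0.2995, 0.0812]
ee_rot: [0.096, 0.994, -0.006, 0.06]
ft_force: [-4.9, 2.5, 8.3]
grip_width: 0.077
grasp_force: 69.9
```

Call:
{"method": "play_rows", "body": {
  "plan": [0,0,0,0,0,0,0.15,0,0,0,0,0,0,0.3,0,0,0,0,0,0,0.5,0,3.5,0,0,0,0,0.5,0,7,0,0,0,0,0.5,0,7,0,0,0,0,0.5]
}}

```text
clock: 9.93
position: [0.4099, -0.2995, 0.0808]
ee_rot: [0.096, 0.995, -0.0, -0.0]
ft_force: [-0.3, -0.2, 0.0]
grip_width: 0.502
grasp_force: 0.0
```

Run:
```python
from h import *
go([.411,-.300,.0792],-11.1)
b=viewer.camera('side');B=cv2.cvtColor(b,cv2.COLOR_RGB2BGR);g=B.max(2).astype(int)
A=cv2.cvtColor(viewer.camera('top'),cv2.COLOR_RGB2BGR)
crop('','pics/g1.png',340,205,60,60,7,A);crop('','pics/g2.png',240,220,50,60,7,B)
cv2.imwrite('pics/gD.png',np.hstack([cv2.imread('pics/g1.png'),cv2.imread('pics/g2.png')]))
o=status.get_obs();p=o['position'];a=np.radians(-11.1);X=np.array([np.cos(a),np.sin(a),0]);c=p+X*.018;c[2]=.045
for n,d,h in(('rear leg',-.030,.01),('front leg',.030,.01),('bar rear top',-.035,.045),('bar front top',.035,.045)): print(n,proj('side',c+X*d+[0,0,h]))
for r in(246,249,252): print(r,g[r,248:282])
```

```text
t 9.93 pos [ 0.4099 -0.2995  0.0808] yaw -11.06 F [-0.3016 -0.2043  0.01  ] g 0.502 -> rot [-0.04  0.    0.04] shift [-0.0012 -0.0003  0.0016]
rear leg [252.7242 252.4101]
front leg [272.4323 254.6938]
bar rear top [250.4406 241.7379]
bar front top [273.7185 244.3264]
246 [ 93  73  78  86  92  93  95 102 114 123 130 135 137 141 144 143 133 118
 103  87  71  75 106 137 153 156 155 154 153 153 153 153 156 167]
249 [112  71  79 114 141 151 151 152 152 151 152 152 151 150 150 150 150 148
 138 116  83  70  89 123 145 153 154 154 155 155 156 156 156 156]
252 [120  73  70  98 126 139 142 141 140 140 139 138 136 136 137 139 139 138
 132 112  81  65  75 107 131 140 142 142 142 141 139 136 133 132]
```

View pics/gD.png

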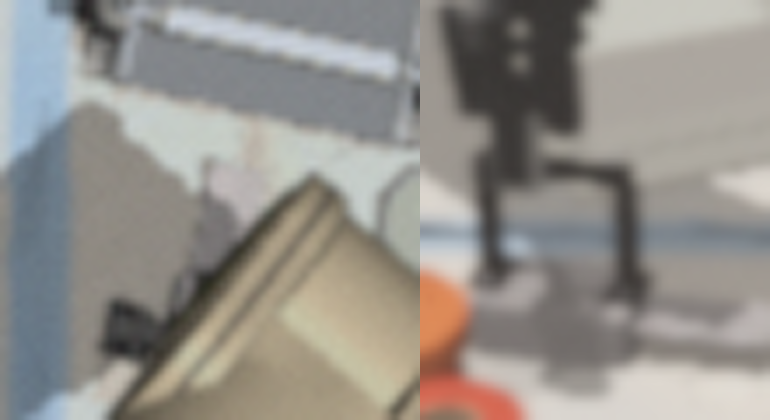

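The gauge is flat on the bench again, with legs at side cols 249.6 and 269.2. The TCP is only about 7 mm behind its centre, so I'll move back 11 mm and regrip at 120 N.

Call:
{"method": "play_rows", "body": {
  "plan": [0,0,0,0.005,0,0.001,0.5,0,0,0,0.011,0,0.0016,0.5,0,0,0,0.011,0,0.0016,0.3,0,0,0,0.011,0,0.0016,0.1,0,0,0,0.011,0,0.0016,0,0,0,0,0.011,0,0.0016,0,0,0,0,0.011,0,0.0016,0,0,0,0,0.011,0,0.0016,0,0,0,0,0.011,0,0.0016,0],
  "squeeze": 120
}}

```text
clock: 11.15
position: [0.3985, -0.297, 0.0798]
ee_rot: [0.097, 0.995, 0.0, 0.0]
ft_force: [-1.8, 3.5, 8.1]
grip_width: 0.039
grasp_force: 119.0
```

```bash
cat > leg.py <<'E'
from h import *
def legs(yaw):
    o=status.get_obs();p=o['position'];a=np.radians(yaw);X=np.array([np.cos(a),np.sin(a),0]);Y=np.array([-X[1],X[0],0])
    M=np.array([.537,-.3245,.0]);print('TCP rel mouth along/across',(p-M)@X,(p-M)@Y)
    c=p+X*.018;c[2]=p[2]-.0792+.045
    P=[proj('side',c+X*d+[0,0,.005]) for d in(-.03,.03)];g=viewer.camera('side').max(2).astype(float);print('pred',P)
    for q in P:
        r=int(round(q[1]));cs=np.arange(int(q[0])-7,int(q[0])+8);v=g[r,cs];k=v.argmin();i=cs[max(k-2,0):k+3];w=np.clip(125-g[r,i],0,None)
        print('leg',r,(w*i).sum()/w.sum(),v.astype(int))
E
python3 -c "
from leg import *
go([.411,-.300,.0792],-11.1);legs(-11.1)"
```

```text
t 11.15 pos [ 0.3985 -0.297   0.0798] yaw -11.1 F [-1.8438  3.5342  8.1135] g 0.039 -> rot [0.04 0.   0.  ] shift [-0.0129 -0.0005  0.0006]
TCP rel mouth along/across -0.14124646639273278 0.0002937297344117739
pred [array([249.4203, 253.2382]), array([269.0298, 255.5211])]
leg 253 249.81645569620252 [170 173 174 176 173 155 115  72  68  93 119 132 136 136 136]
leg 256 269.126582278481 [142 142 142 141 136 119  87  68  81 112 136 145 147 147 148]
```

Call:
{"method": "play_rows", "body": {
  "plan": [0,0,0,0,0,-0.002,0,0,-1.2,0,0,0,-0.003,0,0,-1.2,0,-0.01,0,-0.003,0,0,-1.2,0,-0.02,0,-0.003,0,0,-1.2,0,-0.03,0,-0.003,0,0,-1.2,0,-0.037,0,-0.003,0,0,-1.2,0,-0.042,0,-0.003,0,0,-1.2,0,-0.042,0,-0.003,0,0,-1.2,0,-0.042,0,-0.003,0]
}}

```text
clock: 12.32
position: [0.4391, -0.3054, 0.0822]
ee_rot: [0.097, 0.995, -0.001, 0.01]
ft_force: [-0.5, -0.2, -2.9]
grip_width: 0.037
grasp_force: 118.5
```

```bash
python3 -c "
from leg import *
go([.4397,-.305,.0792],-11.1);legs(-11.1)"
```

```text
t 12.32 pos [ 0.4391 -0.3054  0.0822] yaw -11.13 F [-0.5356 -0.1573 -2.8543] g 0.037 -> rot [ 0.01  1.18 -0.03] shift [-0.0004  0.0005  0.003 ]
TCP rel mouth along/across -0.09974578553219789 -9.626585408877745e-05
pred [array([262.8687, 254.1536]), array([282.7416, 256.4614])]
leg 254 263.28915662650604 [195 194 192 190 181 161 128  86  65  78 105 124 131 133 136]
leg 256 282.77906976744185 [147 147 146 146 143 129 104  76  68  88 117 137 144 145 145]
```

Call:
{"method": "play_rows", "body": {
  "plan": [0,1.2,0,0,0,0,0,0,1.2,0,0,0,0.002,0,0,1.2,0,0,0,0.0026,0,0,1.2,0,0,0,0.0026,0.1,0,1.2,0,0,0,0.0026,0.25,0,1.2,0,0,0,0.0026,0.25,0,1.2,0,0,0,0.0026,0,0,1.2,0,0,0,0.0026,0,0,1.2,0,0,0,0.0026,0,0,1.2,0,0,0,0.0026,0,0,1.2,0,0,0,0.0026,0],
  "squeeze": 40
}}

```text
clock: 13.75
position: [0.4396, -0.3053, 0.0799]
ee_rot: [0.097, 0.995, 0.0, 0.0]
ft_force: [-0.8, 1.5, 5.4]
grip_width: 0.085
grasp_force: 39.5
```

```bash
python3 -c "
from leg import *
go([.4397,-.305,.0792],-11.1);legs(-11.1)"
```

```text
t 13.75 pos [ 0.4396 -0.3053  0.0799] yaw -11.11 F [-0.8207  1.4956  5.4421] g 0.085 -> rot [ 0.01  0.02 -0.01] shift [0.     0.0003 0.0007]
TCP rel mouth along/across -0.09922713701059707 8.737914311989257e-05
pred [array([263.0925, 254.8292]), array([282.9494, 257.1409])]
leg 255 263.5419847328244 [206 205 205 203 193 163 113  71  78 107 130 139 140 142 145]
leg 257 282.7916666666667 [153 154 154 154 151 140 113  82  71  92 123 145 153 153 154]
```

Call:
{"method": "play_rows", "body": {
  "plan": [0,0,0,-0.005,0,0,0,0,0,0,-0.01,0,0,0,0,0,0,-0.015,0,0,0,0,0,0,-0.02,0,0,0,0,0,0,-0.025,0,0,0,0,0,0,-0.03,0,0,0,0,0,0,-0.035,0,0,0,0,0,0,-0.039,0,0,0,0,0,0,-0.041,0,0,0,0,0,0,-0.041,0,0,0]
}}

```text
clock: 15.05
position: [0.4779, -0.314, 0.0798]
ee_rot: [0.097, 0.995, 0.0, -0.001]
ft_force: [-8.6, 2.4, 10.1]
grip_width: 0.084
grasp_force: 40.1
```

```bash
python3 -c "
from leg import *
go([.4397,-.305,.0792],-11.1);legs(-11.1)"
```

```text
t 15.05 pos [ 0.4779 -0.314   0.0798] yaw -11.19 F [-8.6444  2.364  10.0724] g 0.084 -> rot [-0.01 -0.16 -0.09] shift [0.0392 0.0014 0.0007]
TCP rel mouth along/across -0.059988577297133236 -0.0010403577006314877
pred [array([275.9273, 256.578 ]), array([296.0323, 258.9209])]
leg 257 276.0188679245283 [216 217 217 217 213 194 153  98  75  96 126 147 154 155 155]
leg 259 295.6756756756757 [159 159 159 155 139 109  78  71  94 126 148 156 158 159 161]
```

Call:
{"method": "play_rows", "body": {
  "plan": [0,0,0,-0.001,0,0,0,0,0,0,-0.002,0,0,0,0,0,0,-0.003,0,0,0,0,0,0,-0.003,0,0,0]
}}

```text
clock: 15.6
position: [0.4807, -0.3146, 0.0797]
ee_rot: [0.098, 0.995, 0.0, -0.002]
ft_force: [-9.6, 0.6, 11.5]
grip_width: 0.088
grasp_force: 40.1
```

Call:
{"method": "play_rows", "body": {
  "plan": [0,0,0,-0.001,0,0,0,0,0,0,-0.002,0,0,0,0,0,0,-0.003,0,0,0,0,0,0,-0.003,0,0,0]
}}

```text
clock: 16.1
position: [0.4836, -0.3152, 0.0798]
ee_rot: [0.098, 0.995, 0.0, -0.002]
ft_force: [-9.9, 1.9, 10.5]
grip_width: 0.086
grasp_force: 40.1
```

Call:
{"method": "play_rows", "body": {
  "plan": [0,0,0,-0.001,0,0,0,0,0,0,-0.002,0,0,0,0,0,0,-0.003,0,0,0,0,0,0,-0.003,0,0,0]
}}

```text
clock: 16.6
position: [0.486, -0.3157, 0.0798]
ee_rot: [0.098, 0.995, 0.0, -0.002]
ft_force: [-12.0, 2.3, 12.4]
grip_width: 0.08
grasp_force: 40.4
```

```bash
python3 -c "
from leg import *
go([.4397,-.305,.0792],-11.1);legs(-11.1)"
```

```text
t 16.6 pos [ 0.486  -0.3157  0.0798] yaw -11.21 F [-11.9739   2.2509  12.4453] g 0.08 -> rot [ 0.01 -0.24 -0.11] shift [0.0475 0.0015 0.0008]
TCP rel mouth along/across -0.051758945748287204 -0.0011899181471857515
pred [array([278.6491, 256.9227]), array([298.8056, 259.2718])]
leg 257 278.6666666666667 [218 217 217 216 210 188 140  86  83 116 144 154 155 155 155]
leg 259 298.5615384615385 [159 158 158 158 154 139 110  78  77 105 136 153 160 171 193]
```

Call:
{"method": "play_rows", "body": {
  "plan": [0,0,0,-0.0015,0,0,0,0,0,0,-0.003,0,0,0,0,0,0,-0.003,0,0,0,0,0,0,-0.003,0,0,0]
}}

```text
clock: 17.15
position: [0.486, -0.3159, 0.0797]
ee_rot: [0.098, 0.995, 0.001, -0.005]
ft_force: [-27.2, 9.2, 26.4]
grip_width: 0.085
grasp_force: 41.9
```

```bash
python3 -c "
from leg import *
go([.4397,-.305,.0792],-11.1);legs(-11.1)
A=cv2.cvtColor(viewer.camera('top'),cv2.COLOR_RGB2BGR);cv2.imwrite('pics/topE.png',A)
"
```

```text
t 17.15 pos [ 0.486  -0.3159  0.0797] yaw -11.28 F [-27.2008   9.1748  26.3881] g 0.085 -> rot [ 0.11 -0.55 -0.19] shift [0.0476 0.0016 0.0009]
TCP rel mouth along/across -0.051663392706551535 -0.0013493911200754103
pred [array([278.6661, 256.981 ]), array([298.825 , 259.3309])]
leg 257 278.6666666666667 [217 217 217 216 210 189 141  86  83 116 144 154 155 154 155]
leg 259 298.55384615384617 [158 158 158 158 154 140 109  79  77 105 136 153 160 172 194]
```

The block has met the tray end: force rose to 27 N with no further travel, and the geometry agrees. I'll relax, release and rise, then shut the fingers and go above the comb.

Call:
{"method": "play_rows", "body": {
  "plan": [0,0,0,0.002,0,-0.0005,0,0,0,0,0.0025,0,-0.0005,0,0,0,0,0.0025,0,-0.0005,0.15,0,0,0,0.0025,0,-0.0005,0.4,0,0,0,0.0025,0,-0.0005,0.5,0,0,0,0.0025,0,-0.03,0.5,0,0,0,0.0025,0,-0.07,0.3,0,0,0,0.0025,0,-0.08,0,0,0,0,0.0025,0,-0.08,0]
}}

```text
clock: 18.38
position: [0.4894, -0.3151, 0.1599]
ee_rot: [0.097, 0.995, 0.0, 0.001]
ft_force: [-0.5, 0.3, -0.7]
grip_width: 0.004
grasp_force: 0.0
```

```bash
python3 -c "
from leg import *
go([.569,-.330,.125],-11.1)
"
```

```text
t 18.38 pos [ 0.4894 -0.3151  0.1599] yaw -11.1 F [-0.5079  0.2924 -0.7417] g 0.004 -> rot [ 0.01  0.06 -0.  ] shift [-0.081   0.0007  0.0349]
```

Call:
{"method": "play_rows", "body": {
  "plan": [0,0,0,-0.04,0,0,0,0,0,0,-0.081,0.0005,0,0,0,0,0,-0.081,0.0005,0.02,0,0,0,0,-0.081,0.0005,0.035,0,0,0,0,-0.081,0.0005,0.045,0,0,0,0,-0.081,0.0005,0.052,0,0,0,0,-0.081,0.0005,0.054,0,0,0,0,-0.081,0.0005,0.054,0]
}}

```text
clock: 19.38
position: [0.5687, -0.3303, 0.1061]
ee_rot: [0.097, 0.995, -0.0, 0.0]
ft_force: [-0.1, 0.3, -0.1]
grip_width: 0.002
grasp_force: 0.0
```

Call:
{"method": "play_rows", "body": {
  "plan": [0,0,0,0,0,0.0015,0,0,0,0,0,0,0.003,0,0,0,0,0,0,0.0045,0,0,0,0,0,0,0.006,0,0,0,0,0,0,0.0075,0,0,0,0,0,0,0.0085,0,0,0,0,0,0,0.0085,0]
}}

```text
clock: 20.25
position: [0.5686, -0.3302, 0.0971]
ee_rot: [0.097, 0.995, 0.0, -0.0]
ft_force: [0.0, 0.2, 0.9]
grip_width: 0.004
grasp_force: 0.0
```

Call:
{"method": "play_rows", "body": {
  "plan": [0,0,0,0,0,0.001,0,0,0,0,0,0,0.002,0,0,0,0,0,0,0.002,0]
}}

```text
clock: 20.62
position: [0.5686, -0.3302, 0.095]
ee_rot: [0.097, 0.995, 0.0, -0.0]
ft_force: [-0.1, 0.8, 1.1]
grip_width: -0.002
grasp_force: 0.0
```

```bash
python3 -c "
from leg import *
A=cv2.cvtColor(viewer.camera('top'),cv2.COLOR_RGB2BGR);cv2.imwrite('pics/topF.png',A)
B=cv2.cvtColor(viewer.camera('side'),cv2.COLOR_RGB2BGR);cv2.imwrite('pics/sideF.png',B)
crop('','pics/s1.png',285,190,75,115,5,B);crop('','pics/s2.png',345,180,65,115,5,A)
cv2.imwrite('pics/sF.png',np.hstack([cv2.imread('pics/s1.png'),cv2.imread('pics/s2.png')]));go([.5687,-.33,.0932])"
```

```text
t 20.73 pos [ 0.5686 -0.3303  0.0952] yaw -11.12 F [-0.3087 -1.0175 -0.1711] g -0.001 -> rot [0. 0. 0.] shift [-0.      0.0003  0.002 ]
```

View pics/sF.png

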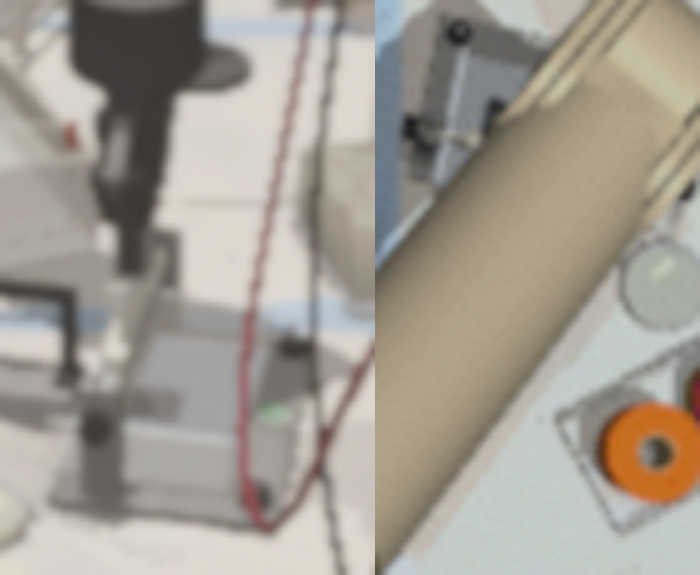

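The last view shows the shut fingers just over the middle of the spine, with no contact force yet. I'll keep going in small steps.

Call:
{"method": "play_rows", "body": {
  "plan": [0,0,0,0,0,0.001,0,0,0,0,0,0,0.002,0,0,0,0,0,0,0.002,0]
}}

```text
clock: 21.1
position: [0.5685, -0.3302, 0.093]
ee_rot: [0.097, 0.995, 0.0, -0.0]
ft_force: [-0.1, -0.4, -0.2]
grip_width: 0.003
grasp_force: 0.0
```

```bash
python3 -c "
from leg import *
print(manip.tip_extent)"
```

```text
0.014
```

Run:
```python
from leg import *
print('tip px',proj('side',np.array([.5685,-.330,.081])))
B=cv2.imread('pics/sideF.png').max(2).astype(int);print(B[236:252,302:324])
B2=cv2.cvtColor(viewer.camera('side'),cv2.COLOR_RGB2BGR).max(2).astype(int);print(B2[236:252,302:324])
s=cv2.imread('pics/side0.png').max(2).astype(int);print('orig spine');print(s[236:268:2,300:324])
a=np.radians(-11.1);X=np.array([np.cos(a),np.sin(a),0]);Y=np.array([-X[1],X[0],0])
for h in(.008,.013): print(h,[proj('side',np.array([.569,-.330,.076+h])+Y*y+X*x) for y in(-.06,.06) for x in (-.007,.007)])
```

```text
tip px [311.2018 251.113 ]
[[161 164 185 203 199 172 125  81  66  65  68  79  96 108 118 128 138 151
  169 194 213 220]
 [166 169 189 208 206 181 132  84  66  64  69  83  98 102 101 103 110 120
  146 184 211 221]
 [170 173 190 207 205 181 133  84  65  64  68  83  98 102 101 104 104 110
  136 180 210 221]
 [168 170 184 199 198 176 131  83  66  62  69  83  99 107 114 118 110 108
  136 180 210 221]
 [159 160 168 178 180 163 125  82  64  64  69  83 100 114 129 133 118 109
  136 181 210 220]
 [156 155 157 161 160 147 115  79  64  63  69  84 102 119 136 138 121 110
  136 180 210 220]
 [156 155 156 156 152 137 109  78  65  64  69  83 103 121 135 134 117 110
  136 180 210 220]
 [155 155 155 155 150 135 108  80  67  66  71  86 107 125 134 127 111 107
  135 180 210 220]
 [155 155 155 155 151 139 117  95  84  81  83  96 115 131 135 122 106 105
  136 181 210 221]
 [156 156 156 156 155 148 137 125 117 111 109 115 127 136 131 115 101 105
  137 181 211 221]
 [156 156 157 159 163 164 162 156 146 137 133 134 139 141 128 111 101 109
  140 183 211 221]
 [155 156 157 161 169 176 177 173 162 149 144 144 
[... 3078 characters left out ...]
40 131 137 147 157 162
  163 163 165 169 170 170]
 [220 220 221 219 214 211 215 217 216 205 179 145 132 138 146 155 162 164
  164 164 164 164 165 165]
 [222 222 221 218 207 191 181 178 174 163 143 134 138 145 155 161 164 165
  164 164 164 164 164 165]
 [219 212 204 196 186 176 173 170 158 143 134 139 147 153 160 163 164 164
  164 164 165 165 164 165]
 [209 191 175 164 160 174 184 178 162 145 135 143 154 160 163 164 164 164
  164 165 165 164 165 164]]
0.008 [array([304.2248, 261.0171]), array([309.3191, 261.6132]), array([313.2541, 239.8862]), array([317.8795, 240.3827])]
0.013 [array([304.2265, 259.4177]), array([309.3307, 260.0115]), array([313.2714, 238.4027]), array([317.905 , 238.8971])]
```

The finger bottom in the image is at row ~245.5, while the spine's middle is at ~250. So the tips really are still above the spine, and I'll continue down while watching the force.

Call:
{"method": "play_rows", "body": {
  "plan": [0,0,0,0,0,0.001,0,0,0,0,0,0,0.002,0,0,0,0,0,0,0.003,0,0,0,0,0,0,0.003,0]
}}

```text
clock: 21.65
position: [0.5685, -0.3302, 0.09]
ee_rot: [0.097, 0.995, 0.0, -0.0]
ft_force: [0.6, 0.2, 0.6]
grip_width: 0.003
grasp_force: 0.0
```

Call:
{"method": "play_rows", "body": {
  "plan": [0,0,0,0,0,0.001,0,0,0,0,0,0,0.002,0,0,0,0,0,0,0.002,0]
}}

```text
clock: 22.02
position: [0.5685, -0.3302, 0.0881]
ee_rot: [0.097, 0.995, 0.0, -0.0]
ft_force: [0.5, -0.2, -0.0]
grip_width: 0.003
grasp_force: 0.0
```

Run:
```python
from leg import *
B2=cv2.cvtColor(viewer.camera('side'),cv2.COLOR_RGB2BGR).max(2).astype(int);print(B2[240:266,298:322])
```

```text
[[168 165 164 162 160 160 168 179 179 163 124  81  65  63  68  82  99 113
  128 132 117 110 136 180]
 [158 156 156 156 155 155 158 161 160 146 114  80  64  64  69  83 101 119
  135 138 120 110 136 180]
 [155 154 155 155 155 155 155 156 151 136 108  77  64  63  68  85 104 119
  133 133 117 109 136 180]
 [155 155 155 155 155 155 155 155 149 134 105  78  64  63  70  86 105 118
  126 123 109 107 136 180]
 [156 155 156 154 155 156 155 155 149 134 105  77  65  63  70  87 105 117
  120 114 104 106 136 181]
 [155 155 154 155 155 156 156 155 150 135 108  80  66  66  72  90 107 115
  116 108 100 105 136 181]
 [144 146 150 153 155 156 156 157 157 147 120  93  80  78  81  95 109 114
  114 107 101 109 139 183]
 [114 121 136 150 155 156 157 161 165 161 142 120 109 103 101 109 116 118
  119 120 122 127 148 182]
 [ 81  96 123 147 155 156 156 160 164 164 155 144 134 128 125 125 125 123
  126 136 144 148 156 176]
 [ 67  84 117 145 154 155 155 158 161 163 160 154 147 143 140 137 130 124
  127 136 143 148 154 168]
 [ 64  79 114 140 149 150 151 153 157 161 162 159 151 147 144 139 130 123
  124 130 135 13
[... 826 characters left out ...]
90 132 165 176 175 175 190 208 214 209 198 176 143 129 132 140 150
  158 163 163 164 164 165]
 [ 89  95 144 183 198 195 186 192 207 213 211 201 174 140 129 135 145 154
  160 163 163 164 164 164]
 [ 86  93 142 185 205 205 194 188 194 197 195 184 157 133 131 139 151 159
  162 164 164 164 164 164]
 [ 78  83 124 168 197 207 199 183 177 175 172 161 142 132 136 143 154 161
  163 164 164 164 164 164]
 [ 71  71  97 139 180 201 197 180 169 165 158 146 134 134 142 148 156 162
  163 164 164 164 164 163]
 [ 76  71  84 122 163 184 183 174 171 169 157 141 132 137 146 152 159 163
  163 164 164 164 163 164]
 [ 85  82  96 129 156 166 166 172 180 178 164 145 134 140 149 155 160 162
  163 163 163 164 164 163]]
```

Call:
{"method": "play_rows", "body": {
  "plan": [0,0,0,0,0,0.001,0,0,0,0,0,0,0.002,0,0,0,0,0,0,0.003,0,0,0,0,0,0,0.003,0]
}}

```text
clock: 22.58
position: [0.5685, -0.3302, 0.085]
ee_rot: [0.097, 0.995, 0.0, -0.0]
ft_force: [-0.7, 0.6, -0.3]
grip_width: 0.001
grasp_force: 0.0
```

Call:
{"method": "play_rows", "body": {
  "plan": [0,0,0,0,0,0.001,0,0,0,0,0,0,0.002,0,0,0,0,0,0,0.002,0]
}}

```text
clock: 22.95
position: [0.5685, -0.3302, 0.0831]
ee_rot: [0.097, 0.995, 0.0, -0.0]
ft_force: [0.3, -0.3, -1.1]
grip_width: -0.003
grasp_force: 0.0
```

Run:
```python
from leg import *
B2=cv2.cvtColor(viewer.camera('side'),cv2.COLOR_RGB2BGR).max(2).astype(int);print(B2[242:264,303:320])
s=cv2.imread('pics/side0.png').max(2).astype(int)
print('orig ');print(s[242:266,303:320])
```

```text
[[155 156 155 151 136 107  77  64  63  68  83 101 118 133 133 116 109]
 [155 155 155 149 133 106  77  64  63  68  84 101 116 125 123 110 107]
 [156 155 154 149 133 105  77  65  63  69  84 101 114 119 114 103 106]
 [155 156 155 150 134 106  77  64  64  69  85 101 110 113 106  99 105]
 [156 156 157 154 139 110  78  65  63  70  87 103 109 108 105 101 108]
 [156 157 159 159 147 116  83  70  67  75  91 105 110 114 118 122 127]
 [155 156 158 160 149 124 101  89  86  87  98 109 116 124 135 144 148]
 [154 155 157 158 154 141 129 121 116 114 114 117 120 126 135 143 148]
 [151 151 153 156 158 155 151 143 137 134 128 123 121 124 131 135 139]
 [147 147 149 150 154 158 159 152 146 141 134 124 121 124 129 132 134]
 [147 147 148 149 149 152 154 151 147 141 133 124 122 125 130 132 133]
 [145 145 147 150 154 158 154 148 145 138 128 122 123 127 131 132 133]
 [142 143 145 154 172 177 163 149 143 135 125 123 125 130 133 133 133]
 [144 145 151 165 186 189 169 150 141 130 123 125 131 133 134 134 134]
 [146 149 158 181 198 195 170 149 137 127 123 127 135 139 142 142 142]
 [152 158 173 194 204 194 170 148 1
[... 1473 characters left out ...]
206 210 217 224 225 218 200 165 135 130 137 142 145 146 145]
 [213 214 215 218 223 226 223 212 188 151 131 132 142 151 156 157 157]
 [219 218 218 221 225 226 220 204 173 140 131 137 147 157 162 163 163]
 [219 216 216 220 225 224 215 194 158 134 134 142 151 159 164 164 164]
 [219 214 211 215 217 216 205 179 145 132 138 146 155 162 164 164 164]
 [219 211 201 200 200 197 186 159 135 133 141 152 160 163 164 165 164]
 [218 207 191 181 178 174 163 143 134 138 145 155 161 164 165 164 164]
 [212 201 182 171 167 159 147 136 136 143 149 157 163 164 164 164 165]
 [196 186 176 173 170 158 143 134 139 147 153 160 163 164 164 164 164]
 [174 168 173 182 180 165 147 136 141 151 157 161 164 164 164 164 165]]
```

The fingertip bottom is at row ~248.7 and the comb is unchanged, so there are a few mm still to go.

Call:
{"method": "play_rows", "body": {
  "plan": [0,0,0,0,0,0.001,0,0,0,0,0,0,0.002,0,0,0,0,0,0,0.002,0]
}}

```text
clock: 23.38
position: [0.5685, -0.3302, 0.0811]
ee_rot: [0.097, 0.995, 0.0, -0.0]
ft_force: [-0.3, -0.4, 0.2]
grip_width: -0.003
grasp_force: 0.0
```

Call:
{"method": "play_rows", "body": {
  "plan": [0,0,0,0,0,0.001,0,0,0,0,0,0,0.002,0,0,0,0,0,0,0.002,0]
}}

```text
clock: 23.75
position: [0.5686, -0.3303, 0.0793]
ee_rot: [0.097, 0.995, 0.0, 0.0]
ft_force: [-1.0, 0.7, 2.6]
grip_width: 0.003
grasp_force: 1.2
```

Call:
{"method": "play_rows", "body": {
  "plan": [0,0,0,0,0,0.001,0,0,0,0,0,0,0.002,0,0,0,0,0,0,0.002,0]
}}

```text
clock: 24.12
position: [0.5687, -0.3303, 0.0772]
ee_rot: [0.097, 0.995, -0.0, 0.0]
ft_force: [-1.8, 1.2, 3.3]
grip_width: 0.004
grasp_force: 1.7
```

Call:
{"method": "play_rows", "body": {
  "plan": [0,0,0,0,0,0.001,0,0,0,0,0,0,0.002,0,0,0,0,0,0,0.002,0]
}}

```text
clock: 24.5
position: [0.5686, -0.3303, 0.0751]
ee_rot: [0.097, 0.995, -0.0, 0.0]
ft_force: [-1.3, 1.0, 2.5]
grip_width: -0.0
grasp_force: 1.3
```

Call:
{"method": "play_rows", "body": {
  "plan": [0,0,0,0,0,0.001,0,0,0,0,0,0,0.002,0,0,0,0,0,0,0.002,0]
}}

```text
clock: 24.88
position: [0.5686, -0.3303, 0.0731]
ee_rot: [0.097, 0.995, -0.0, 0.0]
ft_force: [-1.2, -0.2, 4.1]
grip_width: 0.002
grasp_force: 1.9
```

Run:
```python
from leg import *
B2=cv2.cvtColor(viewer.camera('side'),cv2.COLOR_RGB2BGR).max(2).astype(int);print(B2[246:268,301:320])
```

```text
[[153 155 156 156 157 154 139 109  78  64  63  69  83  99 110 114 111 105
  109]
 [149 155 156 157 159 158 144 112  79  64  64  69  83  99 109 116 120 123
  128]
 [144 154 156 156 157 156 142 111  79  65  64  69  84  99 109 122 135 144
  148]
 [138 151 154 155 155 153 138 109  78  64  64  70  87 101 110 121 135 143
  149]
 [130 145 150 151 152 150 137 109  81  68  67  74  90 105 112 120 129 135
  139]
 [125 142 146 147 148 146 138 117  96  86  83  87  98 110 116 122 129 132
  135]
 [126 142 147 147 148 148 142 131 120 116 113 111 112 116 119 124 129 132
  133]
 [126 141 144 145 147 148 145 140 138 136 134 131 126 121 121 126 130 133
  134]
 [125 139 142 143 145 148 148 148 145 145 143 139 130 123 122 127 131 133
  133]
 [125 140 143 145 149 155 158 158 152 148 145 138 128 122 123 128 132 134
  135]
 [126 141 146 148 155 165 168 162 152 148 143 135 125 122 126 133 139 142
  142]
 [130 146 152 157 167 177 176 162 151 146 140 131 123 124 131 142 151 154
  154]
 [138 154 159 165 178 188 183 165 151 145 137 127 122 125 136 148 158 161
  161]
 [153 167 168 172 185 196 192 172 153 144 133 124 122 128 141 153 161 163
  164]
 [175 189 184 182 192 203 202 187 170 152 133 123 125 134 146 157 163 164
  164]
 [182 200 199 193 199 210 213 207 193 167 136 124 129 139 150 159 163 164
  164]
 [167 194 203 198 199 209 215 213 200 169 136 126 133 145 154 161 163 163
  164]
 [139 178 198 196 191 197 203 202 189 158 133 130 139 151 159 162 163 163
  164]
 [121 162 183 182 176 178 182 181 169 144 132 136 145 154 161 163 164 164
  164]
 [128 156 165 162 160 163 166 165 153 136 134 141 147 156 161 162 163 163
  163]
 [142 159 158 151 153 158 158 155 143 131 135 142 147 153 157 159 160 159
  160]
 [144 156 154 147 149 151 151 143 130 125 132 137 138 142 147 150 151 150
  151]]
```

The comb is moving down with the fingers; its near end has dropped about 2 px. I'll continue in 1 mm steps until the force rises.

Call:
{"method": "play_rows", "body": {
  "plan": [0,0,0,0,0,0.0005,0,0,0,0,0,0,0.001,0,0,0,0,0,0,0.001,0]
}}

```text
clock: 25.3
position: [0.5687, -0.3303, 0.073]
ee_rot: [0.097, 0.995, 0.0, 0.0]
ft_force: [-4.9, 2.2, 11.8]
grip_width: -0.001
grasp_force: 5.4
```

Call:
{"method": "play_rows", "body": {
  "plan": [0,0,0,0,0,0.0005,0,0,0,0,0,0,0.001,0,0,0,0,0,0,0.001,0]
}}

```text
clock: 25.68
position: [0.5688, -0.3303, 0.0729]
ee_rot: [0.097, 0.995, 0.0, 0.0]
ft_force: [-7.2, 3.5, 18.1]
grip_width: 0.003
grasp_force: 9.1
```

The comb has stopped, with force at 18 N and no travel: the teeth rest on the blade. Contact was reached with the tips about 20 mm higher than `tip_extent` implies. My earlier grip was therefore only on the top of the bar, which explains the pitching, so I'll grip deeper this time.

Call:
{"method": "play_rows", "body": {
  "plan": [0,0,0,0,0,-0.005,0,0,0,0,0,0,-0.04,0,0,0,0,0,0,-0.075,0,0,0,0,0.04,0,-0.085,0.3,0,0,0,0.084,0,-0.085,0.5,0,0,0,0.084,0,-0.085,0.5,0,0,0,0.084,0,-0.085,0.5]
}}

```text
clock: 26.55
position: [0.4867, -0.3137, 0.1562]
ee_rot: [0.097, 0.995, 0.0, 0.0]
ft_force: [0.7, 0.1, -0.1]
grip_width: 0.499
grasp_force: 0.0
```

Run:
```python
from leg import *
go([.486,-.3155,.07],-11.1)
B2=cv2.cvtColor(viewer.camera('side'),cv2.COLOR_RGB2BGR);cv2.imwrite('pics/sideG.png',B2);g=B2.max(2).astype(int);print(g[254:266,301:320])
print('legs',g[257,270:285],g[259,290:304])
A=cv2.cvtColor(viewer.camera('top'),cv2.COLOR_RGB2BGR);cv2.imwrite('pics/topG.png',A)
```

```text
t 26.55 pos [ 0.4867 -0.3137  0.1562] yaw -11.09 F [ 0.6795  0.0541 -0.122 ] g 0.499 -> rot [0.02 0.03 0.01] shift [ 0.0004 -0.0019  0.0862]
[[125 140 142 143 146 150 164 191 214 224 223 212 187 151 128 127 131 133
  134]
 [125 141 144 145 150 160 179 203 220 225 220 204 172 138 126 129 133 135
  135]
 [126 141 146 149 157 174 196 215 223 224 216 194 157 130 127 135 140 143
  143]
 [131 147 153 158 169 188 207 220 225 222 209 180 144 128 132 142 151 155
  155]
 [135 152 159 166 181 199 214 223 225 219 200 165 133 127 136 149 158 161
  162]
 [137 153 162 172 188 206 219 225 223 213 188 151 128 130 142 154 161 164
  164]
 [136 155 166 179 196 212 222 225 220 205 173 139 128 135 148 158 163 164
  164]
 [135 156 170 185 202 217 224 224 215 194 158 131 130 140 151 159 163 164
  164]
 [126 151 171 187 201 214 220 219 207 180 144 129 135 146 155 161 164 164
  164]
 [110 144 167 181 190 201 208 206 192 161 135 131 141 152 159 163 164 164
  164]
 [110 142 162 168 173 181 186 184 170 145 133 137 145 155 161 163 164 164
  164]
 [126 150 156 154 158 164 168 167 154 136 135 142 149 157 162 163 164 164
  164]]
legs [217 218 217 217 216 210 190 142  89  98 141 166 166 159 157] [159 158 159 158 158 154 140 109  79  77 106 137 153 162]
```

Call:
{"method": "play_rows", "body": {
  "plan": [0,0,0,0,-0.002,0.04,0.5,0,0,0,0,-0.002,0.075,0.5,0,0,0,0,-0.002,0.086,0.5,0,0,0,0,-0.002,0.086,0.5,0,0,0,0,-0.002,0.086,0.3,0,0,0,0,-0.002,0.086,0.1,0,0,0,0,-0.002,0.086,0,0,0,0,0,-0.002,0.086,0,0,0,0,0,-0.002,0.086,0,0,0,0,0,-0.002,0.086,0,0,0,0,0,-0.002,0.086,0],
  "squeeze": 100
}}

```text
clock: 28.02
position: [0.4865, -0.3161, 0.0716]
ee_rot: [0.097, 0.995, 0.0, 0.001]
ft_force: [-1.0, 2.7, 7.7]
grip_width: 0.07
grasp_force: 99.3
```

Run:
```python
from leg import *
go([.486,-.3155,.07],-11.1)
g=viewer.camera('side').max(2).astype(int)
print('legs',g[257,270:285],g[259,290:304]);print('finger');print(g[232:256:1,276:300])
```

```text
t 28.02 pos [ 0.4865 -0.3161  0.0716] yaw -11.1 F [-1.0201  2.7361  7.7088] g 0.07 -> rot [ 0.02  0.1  -0.  ] shift [0.0006 0.0004 0.0016]
legs [217 218 217 217 215 210 188 139  85  83 116 144 154 155 155] [159 159 159 158 158 153 136 102  73  75 105 136 153 162]
finger
[[ 80  77  69  65  62  62  61  62  63  64  68  91 128 157 169 172 173 173
  173 173 172 169 163 156]
 [ 74  71  66  63  61  62  62  63  63  64  69  95 134 162 172 174 174 174
  175 174 174 172 167 161]
 [ 70  69  65  62  62  61  61  62  62  63  71  97 136 164 173 175 175 175
  175 175 175 173 169 165]
 [ 65  64  64  62  62  61  61  62  63  68  85 114 146 167 174 175 175 174
  172 173 174 173 169 168]
 [ 64  63  63  62  61  61  61  61  63  74 103 136 159 169 173 175 174 172
  169 170 173 172 169 171]
 [ 66  63  62  63  63  62  61  61  63  76 108 142 161 168 172 174 174 171
  171 172 174 173 173 173]
 [ 72  65  65  63  64  62  61  61  64  74 102 137 161 169 173 174 174 173
  174 175 175 175 175 175]
 [ 90  80  74  67  64  63  63  64  69  76  98 135 162 172 175 175 174 174
  175 174 175 175 174 173]
 [127 118 103  81  66
[... 895 characters left out ...]
98  81  83  82  81  80  87 100 110 111 107 104 101  95  91  87  84
   78  72  69  65  67  87]
 [128  96  80  87  95 100 102 105 115 125 133 136 135 133 128 122 117 113
  106  98  86  71  65  81]
 [121  90  73  80  97 111 118 120 124 131 138 142 142 141 140 138 137 136
  133 128 111  83  67  76]
 [119  87  67  72  95 117 125 126 128 131 133 136 137 138 139 141 143 143
  142 137 120  89  68  72]
 [120  86  66  71  97 121 130 132 131 132 132 132 130 129 131 135 139 140
  138 132 116  87  67  70]
 [131  91  66  73 104 130 139 141 140 140 139 137 133 131 131 133 136 137
  135 130 114  87  66  69]
 [152 105  71  76 107 135 144 146 146 145 144 143 141 140 140 140 142 142
  141 137 121  90  68  70]]
```

Call:
{"method": "play_rows", "body": {
  "plan": [0,0,0,0.002,0,-0.0006,0,0,0,0,0.006,0,-0.0006,0,0,0,0,0.012,0,-0.0006,0,0,0,0,0.018,0,-0.0006,0,0,0,0,0.024,0,-0.0006,0,0,0,0,0.03,0,-0.0006,0,0,0,0,0.036,0,-0.0006,0,0,0,0,0.042,0,-0.0006,0,0,0,0,0.042,0,-0.0006,0],
  "squeeze": 120
}}

```text
clock: 29.2
position: [0.4446, -0.3081, 0.0715]
ee_rot: [0.097, 0.995, 0.0, 0.001]
ft_force: [2.2, 0.3, 7.8]
grip_width: 0.061
grasp_force: 120.7
```

Run:
```python
from leg import *
go([.486,-.3155,.07],-11.1);legs(-11.1)
g=viewer.camera('side').max(2).astype(int);print(g[256:266,301:318])
```

```text
t 29.2 pos [ 0.4446 -0.3081  0.0715] yaw -11.14 F [2.1555 0.2517 7.8131] g 0.061 -> rot [ 0.01  0.08 -0.04] shift [-0.0421  0.0008  0.0016]
TCP rel mouth along/across -0.09385092376885949 -0.001722217523024561
pred [array([264.7763, 257.8278]), array([284.6335, 260.1644])]
leg 258 264.8974358974359 [220 219 219 218 212 191 142  85  75  99 124 137 142 147 151]
leg 260 284.17105263157896 [140 143 144 145 139 122  89  68  81 113 139 152 157 159 159]
[[147 147 147 149 155 172 195 216 224 224 214 189 153 129 129 136 142]
 [152 152 153 158 169 187 206 221 225 221 205 174 140 128 135 145 154]
 [157 158 159 166 181 200 216 224 224 216 195 159 132 130 140 152 159]
 [157 159 162 172 190 208 221 225 222 209 181 145 129 133 145 156 162]
 [159 160 167 179 197 213 223 225 219 201 167 135 130 138 149 159 163]
 [160 163 171 186 203 217 224 223 213 190 153 129 131 142 154 161 163]
 [161 164 174 187 200 211 216 213 200 172 141 130 136 147 157 163 163]
 [162 165 173 179 185 193 196 192 178 152 135 135 141 151 160 163 164]
 [163 164 167 168 169 172 174 171 159 139 134 140 146 155 161 164 164]
 [166 164 161 158 159 163 166 164 150 135 135 144 150 158 163 164 164]]
```

Call:
{"method": "play_rows", "body": {
  "plan": [0,0,0,0.007,0,0,0,0,0,0,0.014,0,0,0,0,0,0,0.022,0,0,0,0,0,0,0.032,0,0,0,0,0,0,0.042,0,0,0,0,0,0,0.042,0,0,0]
}}

```text
clock: 30.05
position: [0.4029, -0.3, 0.0715]
ee_rot: [0.097, 0.995, 0.0, 0.0]
ft_force: [0.3, -0.4, 14.5]
grip_width: 0.061
grasp_force: 121.3
```

Run:
```python
from leg import *
go([.486,-.3155,.07],-11.1);legs(-11.1)
g=viewer.camera('side').max(2).astype(int);print(g[256:266,301:318])
```

```text
t 30.05 pos [ 0.4029 -0.3     0.0715] yaw -11.15 F [ 0.2924 -0.4088 14.4852] g 0.061 -> rot [ 0.02  0.05 -0.05] shift [-0.0845  0.0009  0.0016]
TCP rel mouth along/across -0.136325063755138 -0.0017705916760943747
pred [array([250.9233, 256.2072]), array([270.5353, 258.515 ])]
leg 256 251.05925925925925 [208 208 208 207 202 182 137  85  71  91 118 133 138 140 142]
leg 259 270.18324607329845 [136 136 136 136 131 112  83  66  74  99 125 142 154 159 159]
[[205 207 206 206 205 202 207 218 225 224 214 189 153 129 129 137 143]
 [202 211 213 214 214 214 216 223 225 221 205 174 140 128 135 146 154]
 [198 213 219 220 220 221 222 225 225 217 196 160 132 130 140 152 160]
 [199 214 220 221 221 223 225 226 223 210 182 146 130 134 144 156 162]
 [209 218 221 221 221 223 225 225 219 201 167 135 130 138 149 159 163]
 [218 221 221 220 220 222 225 223 213 190 153 130 132 143 154 161 164]
 [221 221 220 216 212 214 216 213 200 172 142 131 137 147 158 162 164]
 [220 217 213 205 196 195 195 192 178 152 135 136 142 152 160 164 165]
 [212 204 196 186 176 174 175 172 159 139 134 140 147 155 161 164 164]
 [201 186 173 163 159 162 166 164 151 136 136 144 151 158 163 164 164]]
```

The gauge is out. A tube rack stands near the hook, so before carrying I'll check its heights.

Run:
```python
from leg import *
a=np.radians(36);gx=np.array([np.cos(a),np.sin(a),0]);hx=np.array([gx[1],-gx[0],0]);H=np.array([.5845,.2218,0])
t=cv2.imread('pics/top0.png').astype(int);s=cv2.imread('pics/side0.png').astype(int)
def caps(im,x0,y0,x1,y1):
    sub=im[y0:y1,x0:x1];m=((sub[...,0]-sub[...,2]>30)|(sub[...,2]-sub[...,0]>50)).astype(np.uint8)
    n,l,st,c=cv2.connectedComponentsWithStats(m);return [(c[i]+[x0,y0]).round(1) for i in range(1,n) if st[i,4]>2]
T=caps(t,170,210,245,265);S=caps(s,265,150,310,200);print('top',T);print('side',S)
for q in S:
    best=sorted([(e,p) for p,e in (two(u,q) for u in T)],key=lambda z:z[0])[:2]; print(q,[(round(e,4),p) for e,p in best])
for d in(.09,.0): print('TCP',H-.0305*gx-d*hx,'block rear corners',[(H-d*hx+gx*(x-.013)+hx*y)[:2] for x in(-.035,.095) for y in(-.02,.02)])
go(np.r_[(H-.0305*gx-.09*hx)[:2],.27],36);go(np.r_[(H-.0305*gx-.09*hx)[:2],.2155],36)
```

```text
top [array([210.8, 215.1]), array([186.8, 218.3]), array([176.8, 222.6]), array([202. , 223.8]), array([214.3, 236. ]), array([196.6, 237.8]), array([221.7, 238.9]), array([229.6, 241.7]), array([201.2, 247.4]), array([209., 250.]), array([204., 256.]), array([209.9, 259.4])]
side [array([301.3, 162.7]), array([281.5, 173.5])]
[301.3 162.7] [(np.float64(0.0028), array([0.5164, 0.3344, 0.1338])), (np.float64(0.0099), array([0.5234, 0.2459, 0.1619]))]
[281.5 173.5] [(np.float64(0.0011), array([0.4421, 0.1843, 0.1343])), (np.float64(0.0103), array([0.4265, 0.2897, 0.0975]))]
TCP [0.5069 0.2767 0.    ] block rear corners [array([0.481 , 0.2826]), array([0.5045, 0.2502]), array([0.5862, 0.359 ]), array([0.6097, 0.3266])]
TCP [0.5598 0.2039 0.    ] block rear corners [array([0.5339, 0.2098]), array([0.5574, 0.1774]), array([0.6391, 0.2862]), array([0.6626, 0.2538])]
t 30.15 pos [ 0.4029 -0.3     0.0715] yaw -11.15 F [-1.0531  0.2693 14.6405] g 0.058 -> rot [  0.02   0.02 -47.15] shift [ 0.0093  0.586  -0.1983]
t 30.15 pos [ 0.4029 -0.3     0.0715] yaw -11.15 F [-1.0531  0.2693 14.6405] g 0.058 -> rot [  0.02   0.02 -47.15] shift [ 0.0093  0.586  -0.1438]
```

Call:
{"method": "play_rows", "body": {
  "plan": [0,0,0,0,0,-0.01,0,0,0,0,0,0,-0.05,0,0,0,0,0,0,-0.1,0,0,0,0,0,0,-0.15,0,0,0,-2,0,0.02,-0.19,0,0,0,-6,0,0.06,-0.2,0,0,0,-10,0,0.1,-0.2,0,0,0,-14,0,0.15,-0.2,0,0,0,-19,0,0.2,-0.2,0,0,0,-24,-0.002,0.25,-0.2,0,0,0,-28,-0.002,0.3,-0.2,0,0,0,-33,-0.003,0.35,-0.2,0,0,0,-38,-0.004,0.4,-0.2,0,0,0,-43,-0.005,0.45,-0.2,0,0,0,-47.1,-0.005,0.49,-0.2,0,0,0,-47.1,-0.005,0.53,-0.2,0,0,0,-47.1,-0.005,0.56,-0.2,0,0,0,-47.1,-0.005,0.572,-0.2,0,0,0,-47.1,-0.005,0.572,-0.2,0,0,0,-47.1,-0.005,0.572,-0.2,0]
}}

```text
clock: 32.65
position: [0.5183, 0.261, 0.2747]
ee_rot: [-0.309, 0.951, 0.001, 0.002]
ft_force: [-10.3, -0.6, 25.7]
grip_width: 0.06
grasp_force: 123.5
```

```bash
cat > hk.py <<'E'
from h import *
a=np.radians(36);gx=np.array([np.cos(a),np.sin(a),0]);hx=np.array([gx[1],-gx[0],0]);H=np.array([.5845,.2218,0])
E
python3 - <<'E'
from hk import *
go(np.r_[(H-.0305*gx-.07*hx)[:2],.2155],36)
p=status.get_obs()['position'];c=p+gx*.0175;c[2]=p[2]-.0715+.045
B=cv2.cvtColor(viewer.camera('side'),cv2.COLOR_RGB2BGR);cv2.imwrite('pics/sideH.png',B);cv2.imwrite('pics/topH.png',cv2.cvtColor(viewer.camera('top'),cv2.COLOR_RGB2BGR))
for n,d,h in(('bar rear u',-.025,.035),('bar front u',.025,.035),('rear leg',-.03,.01),('front leg',.03,.01),('block fb',.035,-.045),('tip',.095,-.024)): print(n,proj('side',c+gx*d+[0,0,h]).round(1))
print('post top',proj('side',np.array([.61,.186,.21])))
g=B.max(2).astype(int);print(g[110:170:2,290:330])
E
```

```text
t 32.65 pos [0.5183 0.261  0.2747] yaw 36.02 F [-10.3489  -0.5922  25.7353] g 0.06 -> rot [0.02 0.2  0.02] shift [ 0.0001 -0.0006  0.0592]
bar rear u [299.8 132.8]
bar front u [310.  131.3]
rear leg [298.8 139.1]
front leg [310.9 137.2]
block fb [311.8 150. ]
tip [323.3 143.1]
post top [323.9523 155.6986]
[[125  96  68 ... 143 143 143]
 [137 119  84 ... 143 143 143]
 [141 132 110 ... 143 143 142]
 ...
 [189 176 172 ... 178 163 142]
 [175 163 153 ... 174 160 151]
 [143 145 153 ... 170 155 149]]
```

An upward force of 26 N means I flew too low and the block is resting on the hook's tip. I'll raise it, back off along the hook, and re-check how the gauge is held.

Call:
{"method": "play_rows", "body": {
  "plan": [0,0,0,0,0,-0.015,0,0,0,0,0,0,-0.03,0,0,0,0,0,0,-0.045,0,0,0,0,0,0.03,-0.05,0,0,0,0,0,0.03,-0.05,0,0,0,0,0,0.03,-0.05,0]
}}

```text
clock: 33.5
position: [0.5011, 0.2843, 0.3207]
ee_rot: [-0.309, 0.951, -0.0, -0.0]
ft_force: [0.1, -0.0, -4.1]
grip_width: 0.059
grasp_force: 119.8
```

```bash
cat >> hk.py <<'E'
def seg(n,out):
    p=status.get_obs()['position'];c=p+gx*.0175;c[2]=p[2]-.0715+.045
    for m,d,h in(('bar rear top',-.035,.045),('bar front top',.035,.045),('rear leg',-.03,.01),('front leg',.03,.01),('block rb',-.035,-.045),('block fb',.035,-.045),('tip',.095,-.024)): print(m,proj(n,c+gx*d+[0,0,h]).round(1),end=' ')
    print()
E
python3 - <<'E'
from hk import *
go(np.r_[(H-.0305*gx-.07*hx)[:2],.2155],36); seg('side',0)
B=cv2.cvtColor(viewer.camera('side'),cv2.COLOR_RGB2BGR);cv2.imwrite('pics/sideI.png',B);cv2.imwrite('pics/topI.png',cv2.cvtColor(viewer.camera('top'),cv2.COLOR_RGB2BGR))
np.set_printoptions(linewidth=250,threshold=100000)
g=B.max(2).astype(int)//10;print(g[110:158,286:326])
E
```

```text
t 33.5 pos [0.5011 0.2843 0.3207] yaw 35.97 F [ 0.1156 -0.0385 -4.0599] g 0.059 -> rot [-0.03 -0.04 -0.03] shift [-0.0004 -0.0295  0.1053]
bar rear top [293.6 117.8] bar front top [308.  116.1] rear leg [294.7 126.4] front leg [306.9 124.8] block rb [293.8 139.9] block fb [307.9 137.7] tip [319.4 131.1] 
[[14 14 14 14 14 13 13 10  7  5  5  5  4  4  5  6  8 10 12 13 14 14 14 14 14 14 14 14 14 14 14 14 14 14 14 14 14 14 14 14]
 [14 14 14 14 14 14 13 11  8  6  6  5  5  4  6  9 11 13 13 14 14 14 14 14 14 14 14 14 14 14 14 14 14 14 14 14 14 14 14 14]
 [14 14 14 14 14 14 13 12  9  7  7  6  5  5  6 10 12 13 14 14 14 14 14 14 14 14 14 14 14 14 14 14 14 14 14 14 14 14 14 14]
 [14 14 14 14 14 14 13 12  9  7  8  7  6  5  6 10 13 14 14 14 14 14 14 14 14 14 14 14 14 14 14 14 14 14 14 14 14 14 14 14]
 [14 14 14 14 14 14 13 12  9  7  8  7  6  5  7 10 13 14 14 14 14 14 14 14 14 14 14 14 14 14 14 14 14 14 14 14 14 14 14 14]
 [14 14 14 14 14 14 13 12  9  7  8  7  6  5  7 10 13 14 14 14 14 14 14 14 14 14 14 14 14 14 14 14 14 14 14 14 14 14 14 14]
 [14 14 14 14 14 13 12 11  8  7  8  7  6  5  7 10 13 14 
[... 4410 characters left out ...]
21 21 21 21 21 21 21 21 21 21 21 20 17 15 17 20 21 21 21 21 21 21 21 21 21 21 21 21]
 [22 22 22 22 22 22 22 22 22 22 22 22 22 22 22 22 22 22 21 21 21 21 21 20 18 15 17 19 21 21 21 21 21 21 21 21 21 21 21 21]
 [22 22 22 22 22 22 22 22 22 22 22 22 22 22 22 22 22 22 21 21 21 21 21 21 19 16 15 18 20 20 21 21 21 21 21 21 21 21 21 21]
 [22 22 22 22 22 22 22 22 22 22 22 22 22 22 22 22 21 21 21 21 21 21 21 21 20 18 15 15 17 19 20 21 21 21 21 21 20 19 18 18]
 [22 22 22 22 22 22 22 21 21 22 22 22 21 21 21 21 21 21 21 21 21 21 21 21 20 19 17 15 15 16 18 19 20 20 21 20 19 16 13 15]
 [22 22 22 22 22 22 22 21 21 22 22 21 21 21 21 21 21 21 21 21 21 21 21 21 21 20 19 18 17 16 15 16 17 18 19 19 17 13 10 12]]
```

In the side view the bar runs from about (292,118) to (304.5,120) and the legs lean, so the gauge is now about 11° nose-down and has slid back about 10 mm in the grip. I'll tilt the tool to level it and re-measure.

Call:
{"method": "play_rows", "body": {
  "plan": [0,-5,0,0,0,0,0,0,-11,0,0,0,0,0,0,-11,0,0,0,0,0,0,-11,0,0,0,0,0]
}}

```text
clock: 34.1
position: [0.5011, 0.2845, 0.3209]
ee_rot: [-0.307, 0.947, 0.029, 0.09]
ft_force: [1.0, 0.4, -4.2]
grip_width: 0.063
grasp_force: 119.8
```

```bash
cat >> hk.py <<'E'
def legline(rows,c0,im):
    out=[]
    for r in rows:
        k=c0-3+im[r,c0-3:c0+4].argmin();i=np.arange(k-2,k+3);w=np.clip(130-im[r,i].astype(float),0,None);out.append((w*i).sum()/w.sum())
    return np.round(out,2)
E
python3 - <<'E'
from hk import *
seg('side',0); seg('top',0)
B=cv2.cvtColor(viewer.camera('side'),cv2.COLOR_RGB2BGR);T=cv2.cvtColor(viewer.camera('top'),cv2.COLOR_RGB2BGR)
cv2.imwrite('pics/sideJ.png',B);cv2.imwrite('pics/topJ.png',T)
np.set_printoptions(linewidth=250,threshold=100000)
g=B.max(2).astype(int)//10;print(g[112:146,284:326])
E
```

```text
bar rear top [293.6 117.8] bar front top [308.  116.1] rear leg [294.7 126.4] front leg [306.9 124.7] block rb [293.8 139.9] block fb [307.9 137.7] tip [319.4 131. ] 
bar rear top [185.4 222.7] bar front top [172.7 203.1] rear leg [188.  222.4] front leg [177.5 206. ] block rb [194.2 225.2] block fb [182.3 206.8] tip [170.  190.2] 
[[14 14 14 14 14 14 14 13 11  8  6  6  5  5  6 10 12 14 14 14 14 14 14 14 14 14 14 14 14 14 14 14 14 14 14 14 14 14 14 14 14 14]
 [14 14 14 14 14 14 14 13 12  9  7  7  6  5  7 10 13 14 14 14 14 14 14 14 14 14 14 14 14 14 14 14 14 14 14 14 14 14 14 14 14 14]
 [14 14 14 14 14 14 14 13 12  9  8  8  7  5  6  9 12 13 14 14 14 14 14 14 14 14 14 14 14 14 14 14 14 14 14 14 14 14 14 14 14 14]
 [14 14 14 14 14 14 14 13 12 10  8  8  7  6  6  8 11 13 14 14 14 14 14 14 14 14 14 14 14 14 14 14 14 14 14 14 14 14 14 14 14 14]
 [14 14 14 14 14 14 14 14 13 11  9  8  7  6  5  7 10 12 13 12 13 13 14 14 14 14 14 14 14 14 14 14 14 14 14 14 14 14 14 14 14 14]
 [14 14 14 14 14 14 13 13 12 10  8  8  8  6  5  6  9 10 10  9 10 11 13 14 14 14 14 14 14 14 14 14 14 14 14 14 14 14 14 14
[... 2920 characters left out ...]
13 14 14 14 14 14 14 14 14 14 14 14 14 14 14 14 14 14]
 [14 14 14 14 14 14 13 13 13 13 13 13 13 13 13 13 13 13 14 14 14 14 14 14 14 14 14 14 14 14 14 14 14 14 14 14 14 14 14 14 14 14]
 [14 14 14 14 14 14 14 14 14 14 14 14 14 14 14 14 14 14 14 14 14 14 14 14 14 14 14 14 14 14 14 14 14 14 14 14 14 14 14 14 14 14]
 [14 14 14 14 14 14 14 14 14 14 14 14 14 14 14 14 14 14 14 14 14 14 14 14 14 14 14 14 14 14 14 14 14 14 14 14 14 14 14 14 14 14]
 [14 14 14 14 14 14 14 14 14 14 14 14 14 14 14 14 14 14 14 14 14 14 14 14 14 14 14 14 14 14 14 14 14 14 14 14 14 14 14 14 14 14]
 [14 14 14 14 14 14 14 14 14 14 14 14 14 14 14 14 14 14 14 14 14 14 14 14 14 14 14 14 14 14 14 14 14 14 14 14 14 14 14 14 14 14]]
```

Run:
```python
from hk import *
for d,z in((.087,.3),(.087,.2185),(.0,.2185)): go(np.r_[(H-.0195*gx-d*hx)[:2],z])
T=cv2.imread('pics/topJ.png').max(2).astype(int)//10
np.set_printoptions(linewidth=250,threshold=100000);print(T[184:232:1,164:212])
```

```text
t 34.2 pos [0.5013 0.2849 0.3206] yaw 35.98 F [ 0.1165 -0.1825 -3.6578] g 0.062 -> rot [0. 0. 0.] shift [-0.0067 -0.013   0.0223]
t 34.2 pos [0.5013 0.2849 0.3206] yaw 35.98 F [ 0.1165 -0.1825 -3.6578] g 0.062 -> rot [0. 0. 0.] shift [ 0.0088 -0.013   0.1023]
t 34.2 pos [0.5013 0.2849 0.3206] yaw 35.98 F [ 0.1165 -0.1825 -3.6578] g 0.062 -> rot [0. 0. 0.] shift [ 0.0087 -0.1     0.1023]
[[19 19 19 19 20 20 20 20 20 20 20 20 20 20 20 20 20 20 20 20 20 20 20 20 20 20 20 20 20 20 20 20 20 20 20 20 20 20 20 20 20 20 20 20 20 21 20 20]
 [20 20 20 20 20 20 20 20 20 20 20 20 20 20 20 20 20 20 20 20 20 20 20 20 20 20 20 20 20 20 20 20 20 20 20 20 20 20 20 20 20 20 20 20 20 20 20 20]
 [20 20 20 20 20 20 20 20 20 20 20 20 20 20 20 20 20 20 20 20 20 20 20 20 20 20 20 20 20 20 20 20 20 20 20 20 20 20 20 20 20 20 20 20 20 20 20 20]
 [20 20 20 20 20 20 20 20 20 20 20 20 20 20 20 20 20 20 20 20 20 20 20 20 20 20 20 20 20 20 20 20 20 20 20 20 20 20 20 20 20 20 20 20 20 20 20 20]
 [20 20 20 20 20 20 20 20 20 20 20 20 20 20 20 20 20 20 20 20 20 20 20 20 20 20 20 20 20 20 20 20 20 20 20 20 20 20 20 20 
[... 5646 characters left out ...]
 6  4  4  4  3  3  5  6  7  6  5  5 11 12  8  5  4  3  2  2  1  2  3  5  7  9 12 13 12 12 12 12 12 11 12 12 12]
 [17 14 17 19 19 19 15  9  7  9 11 10  6  4  4  3  4  5  6  7  6  5  9 14 15 12  8  6  5  3  2  3  4  6  9 12 11 12 14 14 15 15 14 13 13 13 12 12]
 [18 15 14 18 19 19 17 12  7  6  9 11  9  6  4  4  4  4  6  6  5  8 12 16 16 14 11  9  6  3  3  4  7 11 15 16 15 13 12 13 14 14 14 14 14 13 11 13]
 [19 17 14 16 19 19 19 15  9  6  6  9 10  9  7  5  5  5  6  5  7 12 16 17 17 15 14 11  8  6  6  8 12 15 17 17 17 15 10 10 12 13 13 12 12 12 12 14]
 [19 18 15 14 17 19 19 17 13  7  6  6  8  9  8  6  6  5  5  6  8 12 15 15 16 16 17 15 13 14 13 14 16 16 17 17 18 15 10 10 11 13 14 13 11 11 13 14]]
```

Call:
{"method": "play_rows", "body": {
  "plan": [0,0,0,-0.0075,-0.013,0.022,0,0,0,0,0,-0.013,0.05,0,0,0,0,0.004,-0.013,0.08,0,0,0,0,0.0075,-0.013,0.1023,0,0,0,0,0.0075,-0.013,0.1023,0,0,0,0,0.0075,-0.013,0.1023,0]
}}

```text
clock: 34.95
position: [0.519, 0.2818, 0.22]
ee_rot: [-0.307, 0.947, 0.03, 0.092]
ft_force: [0.5, 0.1, -3.4]
grip_width: 0.063
grasp_force: 119.8
```

Run:
```python
from hk import *
np.set_printoptions(linewidth=250,threshold=100000)
go(np.r_[(H-.018*gx)[:2],.2185])
p=status.get_obs()['position'];c=p+gx*.004;c[2]=p[2]-.0715+.045
for m,d,h in(('bar r u',-.025,.035),('bar f u',.025,.035),('rear leg',-.03,.01),('front leg',.03,.01),('block fb',.035,-.045),('tip',.095,-.024)): print(m,proj('side',c+gx*d+[0,0,h]).round(1),end=' ')
print('hook tip',proj('side',np.r_[(H-.049*hx)[:2],.216]))
B=cv2.cvtColor(viewer.camera('side'),cv2.COLOR_RGB2BGR);cv2.imwrite('pics/sideK.png',B);cv2.imwrite('pics/topK.png',cv2.cvtColor(viewer.camera('top'),cv2.COLOR_RGB2BGR))
print(B.max(2).astype(int)[136:172,288:332]//10)
```

```text
t 34.95 pos [0.519  0.2818 0.22  ] yaw 35.99 F [ 0.5075  0.1412 -3.4373] g 0.063 -> rot [0. 0. 0.] shift [ 0.0005 -0.087   0.0014]
bar r u [297.5 145.2] bar f u [307.5 143.6] rear leg [296.5 151.3] front leg [308.4 149.2] block fb [309.3 161.6] tip [320.7 154.7] hook tip [310.4777 148.8998]
[[14 14 14 14 14 14 13 12  9  7  5  5  5  5  5  6  9 11 13 13 14 14 14 14 14 14 14 14 14 14 14 14 14 14 14 14 14 14 14 14 14 14 14 14]
 [14 14 14 14 14 14 14 13 11  9  7  6  6  5  5  7 10 13 14 14 14 14 14 14 14 14 14 14 14 14 14 14 14 14 14 14 14 14 14 14 14 14 14 14]
 [14 14 14 14 14 14 14 14 13 11  9  7  7  6  5  7 10 13 14 14 14 14 14 14 14 14 14 14 14 14 14 14 14 14 14 14 14 14 14 14 14 14 14 14]
 [14 14 14 14 14 14 14 14 13 12  9  8  8  6  5  7 10 13 14 14 14 14 14 14 14 14 14 14 14 14 14 14 14 14 14 14 14 14 14 14 14 14 14 14]
 [14 14 14 14 14 14 14 14 13 12 10  8  8  7  6  7 10 13 14 14 14 14 14 14 14 14 14 14 14 14 14 14 14 14 14 14 14 14 14 14 14 14 14 14]
 [14 14 14 14 14 14 14 14 13 12  9  8  8  7  6  7  9 12 12 13 13 13 14 14 14 14 14 14 14 14 14 14 14 14 14 14 14 14 14 14 14 14 14 14
[... 3352 characters left out ...]
 9 11 15 17 16 15 15 15]
 [14 15 15 15 14 16 17 17 14 11 11 11 13 15 16 18 20 21 21 21 21 21 21 21 21 21 21 21 21 21 21 21 21 20 17 12  9 11 15 17 15 15 16 16]
 [13 13 14 14 15 17 18 17 14 12 12 12 14 15 16 18 20 21 21 21 21 21 21 21 21 21 21 21 21 21 21 21 21 20 17 12  9 11 15 17 15 14 16 17]
 [11 12 14 14 15 17 18 17 15 14 14 14 15 15 16 18 19 20 20 21 21 21 21 21 21 21 21 21 21 21 21 21 21 20 17 12  9 12 16 17 15 14 15 16]
 [10 12 14 15 16 17 18 17 16 15 15 15 15 15 16 17 18 18 19 20 21 21 21 21 21 21 21 21 21 21 21 21 21 20 16 12  9 13 16 17 15 13 13 15]
 [12 13 15 15 16 16 17 17 16 15 15 15 15 15 16 17 18 18 17 18 20 21 21 21 21 21 21 21 21 21 21 21 21 19 16 11  9 13 17 17 15 13 13 14]]
```

The legs match the model, at cols 296.8 and 309. The bar's underside clears the hook tip by about 5–9 mm. I'll raise 2 mm and thread along the hook.

Call:
{"method": "play_rows", "body": {
  "plan": [0,0,0,0,-0.004,-0.002,0,0,0,0,0,-0.014,-0.002,0,0,0,0,0,-0.024,-0.002,0,0,0,0,0,-0.034,-0.002,0,0,0,0,0,-0.044,-0.002,0,0,0,0,0,-0.05,-0.002,0,0,0,0,0,-0.05,-0.002,0]
}}

```text
clock: 35.92
position: [0.5477, 0.2402, 0.2209]
ee_rot: [-0.307, 0.947, 0.03, 0.091]
ft_force: [0.2, 0.7, -2.7]
grip_width: 0.062
grasp_force: 119.8
```

Run:
```python
from hk import *
np.set_printoptions(linewidth=250,threshold=100000)
go(np.r_[(H-.018*gx)[:2],.2205])
B=cv2.cvtColor(viewer.camera('side'),cv2.COLOR_RGB2BGR)
print(B.max(2).astype(int)[138:172,292:334]//10)
```

```text
t 35.92 pos [0.5477 0.2402 0.2209] yaw 35.93 F [ 0.2025  0.719  -2.7328] g 0.062 -> rot [0. 0. 0.] shift [-0.0009 -0.0365  0.0005]
[[14 14 14 14 14 14 14 14 14 13 11  9  6  5  5  5  5  5  7  9 10 12 13 14 14 14 14 14 14 14 14 14 14 14 14 14 14 14 14 14 14 14]
 [14 14 14 14 14 14 14 14 14 14 13 11  8  6  5  5  5  6  9 11 13 13 14 14 14 14 14 14 14 14 14 14 14 14 14 14 14 14 14 14 14 14]
 [14 14 14 14 14 14 14 14 14 14 13 12  9  7  7  6  5  6  9 12 13 14 14 14 14 14 14 14 14 14 14 14 14 14 14 14 14 14 14 14 14 14]
 [14 14 14 14 14 14 14 14 14 14 13 12  9  8  8  7  6  6  8 11 13 14 14 14 14 14 14 14 14 14 14 14 14 14 14 14 14 14 14 14 14 14]
 [14 14 14 14 14 14 14 14 14 14 14 12 10  8  8  8  6  6  7 10 13 14 14 14 14 14 14 14 14 14 14 14 14 14 14 14 14 14 14 14 14 14]
 [14 14 14 14 14 14 14 14 14 14 14 13 11  9  8  8  7  6  7 10 13 13 13 13 13 14 14 14 14 14 14 14 14 14 14 14 14 14 14 14 14 14]
 [14 14 14 14 14 14 14 14 14 14 14 13 12  9  8  8  7  6  7  9 11 11 10 10 12 13 14 14 14 14 14 14 14 14 14 14 14 14 14 14 14 14]
 [14 14 14 14 14 14 14 14 14 14 13 12 11  8  8  8  7  6  6  8  9  
[... 2717 characters left out ...]
16 16 17 19 20 20 17 12  9 11 15 17 16 15 15 15 14 14]
 [14 15 17 17 14 11 11 11 12 13 14 14 14 14 13 14 14 15 15 16 17 18 19 19 19 19 20 20 21 20 17 12  9 11 15 17 15 15 16 16 15 13]
 [15 17 18 17 14 12 12 12 14 15 15 17 18 18 17 18 18 19 19 19 20 20 21 21 21 21 20 21 21 20 17 12  9 11 15 17 15 14 16 17 16 14]
 [15 17 18 18 15 14 14 14 15 15 16 17 19 19 19 20 21 21 21 21 21 21 21 21 21 21 21 21 21 20 17 12  9 12 16 17 15 14 15 16 17 15]
 [16 17 18 17 16 15 15 15 15 15 16 17 18 18 19 20 21 21 21 21 21 21 21 21 21 21 21 21 21 20 16 12  9 13 16 17 15 13 13 15 17 16]
 [16 16 17 17 16 15 15 15 15 15 16 17 18 18 17 18 20 21 21 21 21 21 21 21 21 21 21 21 21 19 16 11  9 13 17 17 15 13 13 14 16 17]]
```

The hook tip shows at (311,149), between the legs at cols 303.3 and 315.2, so it is threaded without contact. Next I'll continue to the middle of the rod and lower.

Call:
{"method": "play_rows", "body": {
  "plan": [0,0,0,-0.0005,-0.01,0,0,0,0,0,-0.0005,-0.02,0,0,0,0,0,-0.0005,-0.03,0,0,0,0,0,-0.0005,-0.0345,0,0,0,0,0,-0.0005,-0.0345,0,0,0,0,0,0.0005,-0.0345,0.008,0,0,0,0,0.0025,-0.0345,0.016,0,0,0,0,0.004,-0.0345,0.023,0,0,0,0,0.004,-0.0345,0.023,0]
}}

```text
clock: 37.1
position: [0.5676, 0.213, 0.1966]
ee_rot: [-0.308, 0.947, 0.03, 0.09]
ft_force: [0.1, -0.8, -3.4]
grip_width: 0.063
grasp_force: 119.8
```

Run:
```python
from hk import *
np.set_printoptions(linewidth=250,threshold=100000)
go(np.r_[(H-.018*gx)[:2],.1865])
B=cv2.cvtColor(viewer.camera('side'),cv2.COLOR_RGB2BGR)
print(B.max(2).astype(int)[146:176,300:342]//10)
```

```text
t 37.1 pos [0.5676 0.213  0.1966] yaw 35.99 F [ 0.0973 -0.8307 -3.3674] g 0.063 -> rot [0. 0. 0.] shift [ 0.0011 -0.0028  0.0101]
[[14 14 14 14 14 14 13 11  9  7  5  5  5  5  6  7  9 11 12 13 14 14 14 14 14 14 14 14 14 14 14 14 14 14 14 14 14 14 14 14 14 14]
 [14 14 14 14 14 14 14 13 11  8  6  6  6  5  6  9 12 14 15 15 16 16 16 16 15 15 14 14 14 14 14 14 14 14 14 14 14 14 14 14 14 14]
 [16 16 16 16 16 16 16 15 13 10  8  7  7  6  7 11 15 18 19 19 19 19 19 18 17 16 16 16 16 15 15 15 15 15 16 16 16 16 16 15 15 14]
 [19 18 18 18 18 18 19 18 16 12  9  8  7  6  7 11 16 19 20 20 20 20 20 19 19 19 18 18 18 17 17 17 17 18 18 18 18 19 18 17 16 16]
 [20 20 20 20 20 20 20 20 18 14 10  8  8  6  7 10 15 18 19 19 20 20 20 20 19 19 19 19 20 19 19 19 20 20 20 20 20 20 20 19 19 19]
 [21 21 21 21 21 21 21 21 19 15 11  9  8  7  6 10 14 17 18 18 19 19 20 20 20 20 20 21 21 21 21 21 21 21 21 21 21 21 21 21 20 20]
 [21 21 21 21 21 21 21 20 19 15 11  9  8  7  6  8 11 14 15 15 16 18 20 21 21 21 21 21 21 22 22 22 22 22 22 22 22 22 21 21 21 21]
 [22 22 22 21 21 21 21 19 16 13  9  8  8  7  6  7  9 10 10 10 11 16
[... 2200 characters left out ...]
 8 12 16 17 15 13 13 15 16 16 15 14 14 16 17 18 18 18]
 [15 15 16 17 18 16 12 10 10 10 10 10 10 10 10 11 11 11 11 10 10 10  8  7  9 13 16 17 15 13 13 14 16 17 16 15 15 15 16 17 18 18]
 [15 15 16 18 18 16 12 10 10 10 10 10 10 10 11 11 11 11 11 11 10 10  8  7  9 13 17 17 15 13 13 13 14 16 17 16 15 15 15 16 17 18]
 [15 15 16 17 18 16 12 10 10 10 10 10 10 10 11 11 11 11 11 11 11 11  9  8  9 13 17 18 16 15 14 13 13 14 16 17 17 16 15 15 16 17]
 [15 15 15 16 17 16 14 12 11 11 11 11 11 11 12 12 13 13 14 14 15 14 12  9  9 13 17 18 17 16 15 14 13 13 15 17 18 17 16 16 16 16]
 [15 14 15 16 18 19 18 16 14 14 14 13 14 15 16 16 17 17 18 18 19 17 14 10  9 13 18 19 19 17 16 15 13 12 13 16 18 18 17 16 15 15]]
```

Call:
{"method": "play_rows", "body": {
  "plan": [0,0,0,0.0005,0,0.003,0,0,0,0,0.001,0,0.005,0,0,0,0,0.001,0,0.007,0,0,0,0,0.001,0,0.007,0]
}}

```text
clock: 37.65
position: [0.5683, 0.2133, 0.1903]
ee_rot: [-0.307, 0.947, 0.03, 0.091]
ft_force: [0.3, -0.5, -3.2]
grip_width: 0.064
grasp_force: 119.8
```

Call:
{"method": "play_rows", "body": {
  "plan": [0,0,0,0,0,0.001,0,0,0,0,0.0005,0,0.002,0,0,0,0,0.0005,0,0.002,0]
}}

```text
clock: 38.02
position: [0.5682, 0.2132, 0.1884]
ee_rot: [-0.307, 0.947, 0.03, 0.091]
ft_force: [0.3, 1.0, -3.2]
grip_width: 0.053
grasp_force: 119.8
```

Call:
{"method": "play_rows", "body": {
  "plan": [0,0,0,0,0,0.001,0,0,0,0,0.0005,0,0.002,0,0,0,0,0.0005,0,0.002,0]
}}

```text
clock: 38.4
position: [0.5685, 0.2133, 0.1868]
ee_rot: [-0.307, 0.947, 0.03, 0.092]
ft_force: [-0.0, 0.5, -2.2]
grip_width: 0.064
grasp_force: 120.1
```

Call:
{"method": "play_rows", "body": {
  "plan": [0,0,0,0,0,0.001,0,0,0,0,0.0005,0,0.002,0,0,0,0,0.0005,0,0.002,0]
}}

```text
clock: 38.78
position: [0.5686, 0.2133, 0.186]
ee_rot: [-0.307, 0.947, 0.03, 0.092]
ft_force: [-4.7, -1.0, 9.7]
grip_width: 0.061
grasp_force: 121.5
```

Contact at TCP z ≈ 0.1865, where the bar should meet the rod. I'll ease off and release slowly.

Call:
{"method": "play_rows", "body": {
  "plan": [0,0,0,0,0,-0.0008,0,0,0,0,0,0,-0.0008,0.1,0,0,0,0,0,-0.0008,0.13,0,0,0,0,0,-0.0008,0.16,0,0,0,0,0,-0.0008,0.2,0,0,0,0,0,-0.0008,0.25,0,0,0,0,0,-0.0008,0.3,0,0,0,0,0,-0.0008,0.35,0,0,0,0,0,-0.0008,0.35,0]
}}

```text
invalid input
```

Call:
{"method": "play_rows", "body": {
  "plan": [0,0,0,0,0,-0.0008,0,0,0,0,0,0,-0.0008,0.1,0,0,0,0,0,-0.0008,0.13,0,0,0,0,0,-0.0008,0.16,0,0,0,0,0,-0.0008,0.2,0,0,0,0,0,-0.0008,0.25,0,0,0,0,0,-0.0008,0.3,0,0,0,0,0,-0.0008,0.35,0,0,0,0,0,-0.0008,0.35]
}}

```text
clock: 39.9
position: [0.568, 0.213, 0.1851]
ee_rot: [-0.307, 0.947, 0.03, 0.091]
ft_force: [-0.6, -0.2, 0.0]
grip_width: 0.352
grasp_force: 0.0
```

Run:
```python
from hk import *
np.set_printoptions(linewidth=250,threshold=100000)
go([.5,.2,.3])
B=cv2.cvtColor(viewer.camera('side'),cv2.COLOR_RGB2BGR)
print(B.max(2).astype(int)[148:184,300:336]//10)
```

```text
t 39.9 pos [0.568  0.213  0.1851] yaw 35.98 F [-0.6176 -0.215   0.0215] g 0.352 -> rot [0. 0. 0.] shift [ 0.0396  0.0295 -0.1247]
[[16 16 16 16 15 14 11  8  6  6  7  7  7  7  8  7  6  6  7  9 13 16 18 18 17 16 16 16 15 15 15 15 15 15 16 16]
 [19 18 18 18 18 17 15 11  7  6  6  6  6  6  6  6  6  7 10 13 16 19 20 19 19 19 18 18 18 18 17 17 17 18 18 18]
 [20 20 20 20 20 19 17 13  9  6  5  5  6  6  6  6  7 10 14 17 18 19 20 20 19 19 19 19 20 19 19 19 20 20 20 20]
 [21 21 21 21 21 21 19 15 10  6  5  6  6  6  6  6  8 12 17 19 20 20 20 20 20 20 20 21 21 21 21 21 21 21 21 21]
 [21 21 21 21 21 21 20 16 11  7  5  6  7  8  7  6  8 13 17 20 20 21 21 21 21 21 21 21 22 22 22 22 22 22 22 22]
 [22 22 22 22 21 21 20 17 12  7  6  6  7  8  7  6  7 12 16 18 18 20 21 21 21 21 22 22 22 22 22 22 22 22 22 22]
 [22 22 22 22 21 21 21 18 13  8  6  6  7  8  8  6  6  9 12 13 14 17 19 20 20 21 21 21 22 22 22 22 22 22 21 21]
 [22 22 22 21 21 21 21 19 14  9  6  6  7  8  8  6  6  6  8  8  9 13 16 17 17 18 20 21 21 21 22 22 22 21 21 20]
 [21 21 21 21 21 21 21 19 15 10  6  6  7  8  8  7  6  6  6  7  7 10 12 12 12 14 18
[... 2326 characters left out ...]
13 18 20 21 20 18 16 15 15 13 13]
 [15 15 16 18 20 20 20 19 18 17 16 14 12 12 12 14 16 17 19 20 20 19 15 10  9 14 18 20 21 21 20 18 17 16 15 13]
 [14 15 16 17 18 19 18 18 18 19 19 18 16 15 16 18 19 20 21 21 21 19 16 11 10 14 19 21 21 21 21 20 18 16 15 14]
 [15 15 16 17 18 18 18 18 19 20 21 20 20 19 20 21 21 21 22 22 21 19 16 11 10 15 19 21 22 22 21 20 19 17 16 15]
 [15 15 15 16 17 18 18 19 19 21 22 21 21 21 21 22 22 22 22 22 21 19 15 11 10 15 19 21 21 22 21 21 20 18 17 16]
 [15 15 15 15 16 18 20 19 20 21 22 22 22 22 22 22 22 22 22 22 21 19 15 10 10 15 19 21 21 22 22 21 21 20 18 16]
 [15 15 14 15 17 19 19 19 19 21 21 22 22 22 22 22 22 22 22 21 21 19 15 10 10 15 19 21 21 21 22 22 21 20 19 17]]
```

The gauge hangs free, with the force at zero. I'll withdraw upwards slowly and look again.

Call:
{"method": "play_rows", "body": {
  "plan": [0,0,0,0,0,-0.01,0.35,0,0,0,0,0,-0.025,0.35,0,0,0,0,0,-0.045,0.35,0,0,0,0.01,0,-0.08,0.35,0,0,0,0.05,0,-0.12,0.35,0,0,0,0.1,0,-0.14,0.35,0,0,0,0.1,0,-0.14,0.35,0,0,0,0.1,0,-0.14,0.35]
}}

```text
clock: 40.95
position: [0.4671, 0.1398, 0.3045]
ee_rot: [-0.307, 0.947, 0.03, 0.092]
ft_force: [0.1, -0.6, -0.8]
grip_width: 0.352
grasp_force: 0.0
```

Run:
```python
from hk import *
np.set_printoptions(linewidth=250,threshold=100000)
go([.5,.2,.3])
B=cv2.cvtColor(viewer.camera('side'),cv2.COLOR_RGB2BGR);cv2.imwrite('pics/sideZ.png',B);A=cv2.cvtColor(viewer.camera('top'),cv2.COLOR_RGB2BGR);cv2.imwrite('pics/topZ.png',A)
print(B.max(2).astype(int)[148:184,300:336]//10)
d=np.abs(A.astype(int)-cv2.imread('pics/top0.png')).max(2)
for n,(x0,y0,x1,y1) in dict(timer=(412,210,445,245),dish=(392,227,412,247),rack=(305,155,345,185),caster=(348,180,412,226)).items(): print(n,(d[y0:y1,x0:x1]>40).sum())
```

```text
t 40.95 pos [0.4671 0.1398 0.3045] yaw 35.99 F [ 0.1429 -0.6316 -0.7696] g 0.352 -> rot [0. 0. 0.] shift [-0.0599  0.0294  0.0164]
[[16 16 16 16 16 16 16 16 16 15 15 15 17 18 19 19 19 19 19 19 19 19 19 18 17 16 16 16 16 15 15 15 15 15 16 16]
 [19 18 18 18 18 18 19 19 19 18 16 15 17 19 20 20 20 20 20 20 20 20 20 19 19 19 18 18 18 18 17 17 17 18 18 18]
 [20 20 20 20 20 20 20 20 20 18 16 14 17 19 20 20 20 19 19 20 20 20 20 20 19 19 19 19 20 19 19 19 20 20 20 20]
 [21 21 21 21 21 21 21 21 21 19 16 14 17 19 20 20 20 20 20 20 20 20 20 20 20 20 20 21 21 21 21 21 21 21 21 21]
 [21 21 21 21 21 21 21 21 21 20 17 15 17 20 21 21 21 21 21 21 21 21 21 21 21 21 21 21 22 22 22 22 22 22 22 22]
 [22 22 22 21 21 21 21 21 21 20 18 16 17 20 21 21 21 20 20 19 19 20 21 21 21 21 22 22 22 22 22 22 22 22 22 22]
 [22 22 22 22 21 21 21 21 21 21 19 17 16 18 19 19 19 18 16 15 14 17 19 20 20 21 21 21 22 22 22 22 22 22 21 21]
 [22 22 22 21 21 21 21 21 21 21 20 17 14 14 16 16 15 13 11  9 10 13 16 17 18 18 20 21 21 22 22 22 22 21 21 20]
 [21 21 21 21 21 21 21 21 21 20 19 17 13 10 11 11 10  8  8  7  8 10 13 13 13 15 1
[... 2358 characters left out ...]
3]
 [14 15 16 18 20 20 20 19 18 17 16 14 12 12 13 14 16 18 19 20 20 19 15 11 10 14 18 20 21 21 20 18 17 16 15 13]
 [14 15 16 17 18 19 18 18 18 19 19 18 16 16 17 18 20 21 21 21 21 19 16 11 10 14 19 21 21 21 21 20 18 16 15 14]
 [15 15 16 17 18 18 18 18 19 20 21 21 20 19 20 21 21 22 22 22 21 20 16 11 10 15 19 21 22 22 21 20 19 17 16 15]
 [15 15 15 16 17 18 18 19 19 21 22 21 21 21 21 22 22 22 22 22 21 19 16 11 10 15 19 21 21 22 21 21 20 18 17 16]
 [15 15 15 15 16 18 20 20 19 21 22 22 22 22 22 22 22 22 22 22 21 19 15 11 10 15 19 21 21 22 22 21 21 20 18 16]
 [15 15 15 15 17 19 19 19 19 21 21 22 22 22 22 22 22 22 22 21 21 19 15 10 10 15 19 21 21 22 22 22 21 20 19 17]]
timer 0
dish 0
rack 0
caster 0
```

Run:
```python
from hk import *
im={k:cv2.imread(f'pics/side{k}.png').max(2).astype(float) for k in('0','G','Z')}
im['now']=viewer.camera('side').max(2).astype(float)
for k,v in im.items():  # near end lower edge of the white spine: crossing of 192 in columns 305-308
    o=[]
    for c in(305,306,307,308):
        col=v[257:270,c];i=[j for j in range(len(col)-1) if col[j]>192>=col[j+1]];o.append(257+i[0]+(col[i[0]]-192)/(col[i[0]]-col[i[0]+1]) if i else None)
    print(k,np.round(np.array(o,float),2))
print('leg',im['Z'][165,304:326].astype(int),im['now'][165,304:326].astype(int))
```

```text
0 [261.9  261.42 261.36 261.22]
G [262.82 263.45 263.73 263.64]
Z [263.24 263.14 263.19 263.  ]
now [263.2  263.14 263.19 263.  ]
leg [202 215 213 193 145 115 156 196 214 218 219 218 217 215 208 189 151 101
  72  73  84 117] [202 215 212 190 141 118 168 204 217 219 219 218 216 213 204 183 140  90
  69  74  84 116]
```

The gauge hangs on the hook and nothing else has changed. The comb, though, seems to have risen about 1 mm when the gauge was gripped or drawn out: its near-end edge moved from row 263.6 to 263.1. I'll go back with shut fingers and touch it at the recorded resting height, TCP z 0.073.

```bash
python3 -c "
from hk import *
go([.5687,-.3303,.30],-11.1);go([.5687,-.3303,.09],-11.1)"
```

```text
t 41.1 pos [0.4672 0.1401 0.3031] yaw 36.01 F [-0.3612 -0.0041 -0.139 ] g 0.349 -> rot [ 4.51 10.33 46.97] shift [ 0.1916 -0.4401 -0.0339]
t 41.1 pos [0.4672 0.1401 0.3031] yaw 36.01 F [-0.3612 -0.0041 -0.139 ] g 0.349 -> rot [ 4.51 10.33 46.97] shift [ 0.2315 -0.4401  0.1723]
```

Call:
{"method": "play_rows", "body": {
  "plan": [0.9,2.1,9.4,0.024,-0.055,-0.0042,0,1.8,4.1,18.8,0.048,-0.11,-0.0085,0,2.7,6.2,28.2,0.072,-0.165,-0.0127,0,3.6,8.3,37.6,0.096,-0.22,-0.017,0,4.51,10.33,46.97,0.12,-0.275,-0.0212,0,4.51,10.33,46.97,0.144,-0.33,-0.0254,0,4.51,10.33,46.97,0.168,-0.385,-0.03,0,4.51,10.33,46.97,0.1916,-0.4401,-0.0339,0,4.51,10.33,46.97,0.1916,-0.4401,-0.0339,0,4.51,10.33,46.97,0.2,-0.4401,0.01,0,4.51,10.33,46.97,0.21,-0.4401,0.06,0,4.51,10.33,46.97,0.222,-0.4401,0.12,0,4.51,10.33,46.97,0.2315,-0.4401,0.1723,0,4.51,10.33,46.97,0.2315,-0.4401,0.1723,0,4.51,10.33,46.97,0.2315,-0.4401,0.1723,0]
}}

```text
clock: 42.98
position: [0.5695, -0.3309, 0.0922]
ee_rot: [0.097, 0.995, -0.0, 0.001]
ft_force: [-0.1, -1.0, 1.1]
grip_width: -0.002
grasp_force: 0.0
```

```bash
python3 -c "
from hk import *
go([.5687,-.3303,.0765],-11.1);go([.5687,-.3303,.0733],-11.1)"
```

```text
t 42.98 pos [ 0.5695 -0.3309  0.0922] yaw -11.09 F [-0.0726 -0.9967  1.0807] g -0.002 -> rot [-0.01  0.15  0.01] shift [0.001  0.0005 0.0157]
t 42.98 pos [ 0.5695 -0.3309  0.0922] yaw -11.09 F [-0.0726 -0.9967  1.0807] g -0.002 -> rot [-0.01  0.15  0.01] shift [0.001  0.0005 0.0189]
```

Call:
{"method": "play_rows", "body": {
  "plan": [0,0,0,0,0,0.006,0,0,0,0,0,0,0.012,0,0,0,0,0,0,0.0145,0,0,0,0,0,0,0.0145,0,0,0,0,0,0,0.0145,0]
}}

```text
clock: 43.6
position: [0.5684, -0.3308, 0.0758]
ee_rot: [0.097, 0.995, 0.0, 0.0]
ft_force: [-0.7, 0.2, -0.7]
grip_width: -0.002
grasp_force: 0.0
```

Call:
{"method": "play_rows", "body": {
  "plan": [0,0,0,0,0,0.0005,0,0,0,0,0,0,0.001,0,0,0,0,0,0,0.001,0]
}}

```text
clock: 43.98
position: [0.5683, -0.3307, 0.0746]
ee_rot: [0.097, 0.995, 0.0, 0.0]
ft_force: [-0.1, 0.6, 0.3]
grip_width: -0.0
grasp_force: 0.0
```

Call:
{"method": "play_rows", "body": {
  "plan": [0,0,0,0,0,0.0004,0,0,0,0,0,0,0.0007,0,0,0,0,0,0,0.0007,0]
}}

```text
clock: 44.35
position: [0.5683, -0.3307, 0.0742]
ee_rot: [0.097, 0.995, 0.0, 0.0]
ft_force: [-2.5, 0.7, 4.3]
grip_width: 0.002
grasp_force: 2.1
```

Contact is at about 0.0744, so the comb did rise about 1.3 mm. I'll press it gently back to the recorded 0.073.

Call:
{"method": "play_rows", "body": {
  "plan": [0,0,0,0,0,0.0005,0,0,0,0,0,0,0.001,0,0,0,0,0,0,0.001,0]
}}

```text
clock: 44.72
position: [0.5683, -0.3307, 0.0729]
ee_rot: [0.097, 0.995, 0.0, 0.0]
ft_force: [-1.5, 1.6, 2.9]
grip_width: -0.002
grasp_force: 2.0
```

At the recorded height, so I'll withdraw straight up and confirm.

Call:
{"method": "play_rows", "body": {
  "plan": [0,0,0,0,0,-0.003,0,0,0,0,0,0,-0.02,0,0,0,0,0,0,-0.06,0,0,0,0,0,0,-0.11,0,0,0,0,0.05,0,-0.15,0,0,0,0,0.1,0,-0.17,0,0,0,0,0.1,0,-0.17,0,0,0,0,0.1,0,-0.17,0]
}}

```text
clock: 45.72
position: [0.4706, -0.3112, 0.2437]
ee_rot: [0.097, 0.995, 0.0, 0.001]
ft_force: [0.8, 0.8, 0.4]
grip_width: -0.001
grasp_force: 0.0
```

Run:
```python
from hk import *
v=viewer.camera('side').max(2).astype(float);o=[]
for c in(305,306,307,308):
    col=v[257:270,c];i=[j for j in range(len(col)-1) if col[j]>192>=col[j+1]];o.append(257+i[0]+(col[i[0]]-192)/(col[i[0]]-col[i[0]+1]) if i else np.nan)
print(np.round(o,2));print('legs',v[165,304:326].astype(int));go([.5,-.3,.3])
print(manip.hand_in())
```

```text
[262.91 263.55 263.82 263.7 ]
legs [201 215 212 189 139 120 171 206 217 219 219 218 217 215 207 182 132  80
  67  72  84 115]
t 45.77 pos [ 0.4708 -0.3111  0.243 ] yaw -11.08 F [ 0.2314  0.315  -0.7924] g -0.002 -> rot [0. 0. 0.] shift [-0.0266  0.0165 -0.057 ]
the job is handed in; nothing more can be done
None
```

The job is handed in at 45.8 s: the gauge went home against the tray, the comb was pressed to the blade, and the gauge hangs on the hook with the bystanders unmoved; but the comb rose about 1.3 mm as the gauge came out, so I pressed it back to its recorded height afterwards, out of the order asked, and the gauge also knocked the tray end and the hook tip on the way.

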